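Finish the pinwheel layer of cartons on the turntable tray

ROBOT

A 7-joint arm with a two-finger parallel gripper is mounted at the origin on the work surface. World frame = base frame: x ahead of the robot, y to its left, z up, the work surface at z = 0. Lengths are in mm, angles in rad, forces in N, time in s.
With the tool pointing down it reaches from about 425 to 1025 mm from the base axis. Payload 3.6 kg.
Tool frame: the origin (TCP) lies at the very end of the fingers, on their centre line; the grasp point (between the pads) lies 19 mm behind it; z points along the fingers, y is the direction in which the jaws open and shut (so a half turn about z gives the same grasp; the last joint's range is limited). The gripper opens to 85 mm and grips with 20 to 120 N. Pads are 22 mm wide; open, the fingers measure 114 mm over their backs; the gripper's body (76 mm by 85 mm) begins 54 mm behind the grasp point. The pads swing forward as they close: fully open they stand 13 mm farther back than shut.
Start: joints at [1.22, 0.591, 0.048, 1.609, -0.033, 0.943, -0.034], TCP at [184.141, -701.229, 208.302] pointing down, gripper open.
Joint ranges: [-2.69, 2.69], [-0.47, 2.24], [-1.27, 1.36], [0.19, 2.51], [-1.53, 4.68], [0.08, 2.07], [-3.09, 3.09]. Speed limits (rad/s): [2.57, 2.57, 3.14, 3.14, 3.14, 3.14, 3.14].

INTERFACE

Orientations are given as a unit quaternion [w, x, y, z].
In Python, from rig import get_state, get_image, camera_model, hand_in gives the robot as it stands.
- The arm moves only by the tool jog_arm, never from a script. Its argument "moves" is a list of rows, each a list of 2 entries, a list of its own where there are three numbers: the shift along the tool's x, y, z in m, then the turn about the tool's z in rad. In form: [[[dx, dy, dz], twist], ...]. A call has 1 to 12 rows; each row shifts and turns the commanded pose from where the row before left it, along the tool's axes as they then stand; what a row does not reach is not made up. A row lasts 1/10 s, in which the tool goes at most 50 mm and 8.59 degrees, less where a joint would pass 70% of its speed; a pose out of reach is approached as far as the arm can. A call with a gripper value outside its range is refused whole. "grip" is the closure, from 0 (fully open) to 1 (shut), set as the call begins (left out, the last holds). The fingers move at their own pace and stop on an object; "newtons" is the grip in N (left out, the last holds). Time passes only in rows, so rows that do not move let the fingers close. It gives the time, the measured TCP pose, the force and the opening at its end, in the units of the state.
- get_state(): the state, without advancing time (a new reading comes with each control period).
- get_image(name): name is "side" or "top"; returns the picture (384x512x3 uint8, red, green, blue); there is no depth.
- camera_model(name): a dict with "vertical_fov" (degrees; the focal length in pixels is half the picture's height over the tangent of half this angle, whatever the lens; pixels are square), "cx", "cy" (the principal point, pixels), "pose" (4x4, takes a point from camera to world coordinates). Camera axes: x right, y up, looking along -z (the intrinsics and any distortion apply to the point x, -y, -z); pixel columns grow to the right and rows downward; lengths in mm; the calibration is good to about 2 mm. A picture is of the moment at which its call begins. camera_model takes no time and is no camera call.
- hand_in(): hands the job in, once; it reports no verdict.
The state is a dict: "time_s": time; "joint_pos": joint angles; "joint_vel": joint speeds; "joint_torque": joint torques, N m; "tool_pos": TCP position; "tcp_rot": TCP orientation; "contact_force": force on the tool from outside, world axes, zero at the start; "moment": the same for the moment, N m; "width": opening from 0.0 (shut) to 1.0 (fully open).
Only numpy, scipy, OpenCV 4.12 (cv2) and the standard library are available. Lean on these libraries where they do the work, as an engineer would, in place of code of your own. Each camera call takes 0.05 s, during which the arm holds its last target.

TASK

One carton already lies in a corner of the square bamboo tray on the locked turntable; finish the layer by laying the three cartons from the sloping stand in the other three corners, each a quarter turn from the one before, so that the four interlock as a pinwheel round a square opening in the middle. Push each one home into its own corner, up against both rims and flat on the tray floor, and leave the first one in its corner too. The worktop is damp, so never put or drop a carton on the counter or board, and leave everything else where it stands.

Things in the scene. Friction and masses are not known exactly. Their poses are not given: they have to be found in the camera images.
- tray: the slab: square bamboo tray lying on the locked turntable, fixed. Origin at the centre of its underside, z up, x and y along its sides. The floor is 8 mm above the origin (about 70 mm above the counter); inside the rims it is 148 x 148 mm, 4 mm more than one carton length plus one width; the rim is 8 mm wide and stands 8 mm above the floor all round. The carton already laid lies along the -y side in the (-x, -y) corner of this frame, its length along x
- turntable: low round plastic turntable, disc 250 mm across, its top 44 mm above the bamboo board; locked, it does not turn. Origin at the centre of its underside; its black locking lever points along its -x at about 20 mm height and reaches 163 mm from the centre
- board: bamboo board clipped to the front edge of the counter, fixed, 18 mm thick, 420 x 460 mm; origin on the counter under it, 10 mm nearer the robot than its middle; it reaches 200 mm towards the robot, 220 mm away from it and 230 mm to each side
- stand: bamboo cookbook stand on the counter, fixed; a flat board 290 mm wide and 172 mm up the slope that rises at 35 degrees towards the stand's +x, with a lip 15 mm high (square to the slope) along its lower edge. Origin on the counter under its middle, y level along the slope; the cartons' lower ends rest on the slope 75 mm before the origin (-x), 24 mm above the counter
- carton0_mid (a point): plain kraft cardboard carton, a stiff box 96 (its x) x 48 (its y) x 48 mm (its z), about 0.18 kg (0.12 to 0.25), with a strip of paper tape along its top; the point is the middle of the box, 24 mm from its underside; its x axis runs along its length. This one already lies in its corner of the tray
- carton1_mid (a point): plain kraft cardboard carton, a stiff box 96 (its x) x 48 (its y) x 48 mm (its z), about 0.18 kg (0.12 to 0.25), with a strip of paper tape along its top; the point is the middle of the box, 24 mm from its underside; its x axis runs along its length. At the start it lies on the sloping stand, its length pointing up the slope, its lower end resting on the lip, its z axis square to the slope (35 degrees from vertical); about 40 mm is free between neighbours on the stand
- carton2_mid (a point): plain kraft cardboard carton, a stiff box 96 (its x) x 48 (its y) x 48 mm (its z), about 0.18 kg (0.12 to 0.25), with a strip of paper tape along its top; the point is the middle of the box, 24 mm from its underside; its x axis runs along its length. At the start it lies on the sloping stand, its length pointing up the slope, its lower end resting on the lip, its z axis square to the slope (35 degrees from vertical); about 40 mm is free between neighbours on the stand
- carton3_mid (a point): plain kraft cardboard carton, a stiff box 96 (its x) x 48 (its y) x 48 mm (its z), about 0.18 kg (0.12 to 0.25), with a strip of paper tape along its top; the point is the middle of the box, 24 mm from its underside; its x axis runs along its length. At the start it lies on the sloping stand, its length pointing up the slope, its lower end resting on the lip, its z axis square to the slope (35 degrees from vertical); about 40 mm is free between neighbours on the stand
- jar_mid (a point): small glass jar with steel screw cap, 56 mm across, 66 mm high, on the board; its middle; a bystander, to be left where it is
- well1_mid (a point): white ceramic mixing well, a small bowl 66 mm across, 26 mm high, on the board; its middle; a bystander, to be left where it is
- well2_mid (a point): the other white mixing well, same size; its middle; a bystander, to be left where it is
- burnisher_mid (a point): burnishing tool with wooden handle and steel tip, 150 mm long (its x), 13 mm thick, on the board; its middle; a bystander, to be left where it is
- silicone_mid (a point): orange hard silicone block 70 x 45 x 25 mm on the counter in front of the robot; its middle; a bystander, to be left where it is
- mug_mid (a point): white mug, 80 mm across, 92 mm high, behind the stand; its middle; a bystander, to be left where it is
- tape_mid (a point): roll of packing tape lying flat, 90 mm across, 48 mm high, between board and stand; its middle; a bystander, to be left where it is
There are look-alikes about, which are no part of the job. What is shaped like the part that bears carton1_mid but black, blue or pink is not meant.

How it is judged:
By the outcome, as a careful person would: the job done as asked, in the order asked, and still so for the second after the job is handed in, with the robot touching nothing.
It also fails if it takes over 72 s, if anything falls off the work surface, if the arm or the gripper's body presses on something with over 40 N, if the wrist force passes 120 N, or if a joint passes its speed limit or range.

## Working session

There is one attempt and no reset: what is moved stays moved. The work goes in short steps, Python scripts to look and compute and a tool call to move; the robot and the scene stay as the last step left them, time stands still between calls to the robot, and variables do not carry over. Pictures are saved under pics/ and viewed, and the job is handed in when it is done.

Besides the shell and the picture viewer there is one more tool, called as name([rows], argument=value, ...), one row to a line, values as JSON. jog_arm: Moves the arm, as the interface text tells. Its arguments: {"type":"object","properties":{"moves":{"type":"array"},"grip":{"type":"number"},"newtons":{"type":"number"}},"required":["moves"]}

```bash
mkdir -p pics; ls; python3 - <<'E'
from rig import get_state,get_image,camera_model
import cv2,json
for n in("side","top"):
    m=camera_model(n);print(n,m)
    cv2.imwrite(f"pics/{n}0.png",get_image(n)[:,:,::-1])
print(get_state())
E
```

```text
pics
side {'vertical_fov': 48.12035659098017, 'cx': 248.83027780083617, 'cy': 186.9150544825511, 'pose': array([[-7.96492519e-01,  3.79938856e-01, -4.70368082e-01,
        -6.20835828e+01],
       [-6.04427079e-01, -5.21348727e-01,  6.02381450e-01,
         8.30006509e+02],
       [-1.63576818e-02,  7.64095525e-01,  6.44895694e-01,
         8.98275273e+02],
       [ 0.00000000e+00,  0.00000000e+00,  0.00000000e+00,
         1.00000000e+00]])}
top {'vertical_fov': 57.75243701734904, 'cx': 254.6121363825296, 'cy': 192.7494747791128, 'pose': array([[ 2.15451844e-02,  9.91474536e-01, -1.28506999e-01,
         4.28178249e+02],
       [-9.99761193e-01,  2.08963475e-02, -6.39531603e-03,
         5.62898589e+01],
       [-3.65546609e-03,  1.28614099e-01,  9.91687981e-01,
         1.08015197e+03],
       [ 0.00000000e+00,  0.00000000e+00,  0.00000000e+00,
         1.00000000e+00]])}
{'time_s': 0.1, 'joint_pos': array([ 1.22051954,  0.59203566,  0.04832454,  1.60970697, -0.03332317,
        0.94272842, -0.03369713]), 'joint_vel': array([ 6.76006164e-04, -5.13060242e-04, -2.14605837e-03, -1.92967374e-03,
       -1.37143816e-03,  9.23684916e-05,  5.10723451e-04]), 'joint_torque': array([ 4.72654210e-03, -5.50005305e+01,  1.55329730e+00, -1.98826754e+01,
        9.70359397e-03,  3.85167616e-03, -4.73137305e-06]), 'tool_pos': array([ 183.91820039, -700.4473943 ,  207.24501812]), 'tcp_rot': array([-1.01949617e-03,  9.91765638e-01,  1.28061878e-01, -1.86395109e-04]), 'contact_force': array([-0.23030514,  0.33771593, -1.51122983]), 'moment': array([-0.02759729, -0.00667451, -0.03110935]), 'width': 1.0026385265191418}
```

View pics/top0.png

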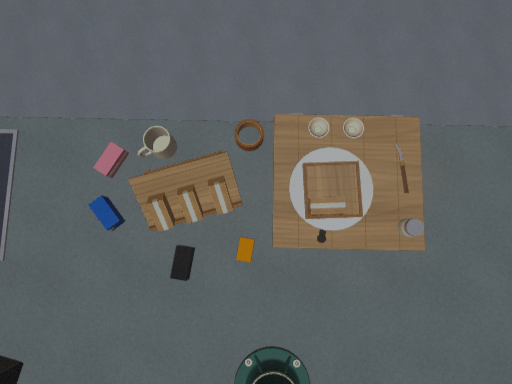

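View pics/side0.png

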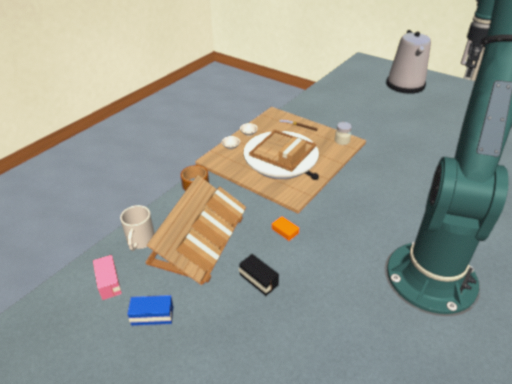

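```bash
cat > h.py <<'E'
import numpy as np,cv2
from rig import get_state,get_image,camera_model
def proj(n,P):
    m=camera_model(n);f=192/np.tan(np.radians(m["vertical_fov"]/2));T=np.linalg.inv(m["pose"])
    p=np.atleast_2d(P)@T[:3,:3].T+T[:3,3]
    return np.c_[m["cx"]+f*p[:,0]/-p[:,2],m["cy"]-f*p[:,1]/-p[:,2]]
def ray(n,uv,z):
    m=camera_model(n);f=192/np.tan(np.radians(m["vertical_fov"]/2));uv=np.atleast_2d(uv)
    d=np.c_[(uv[:,0]-m["cx"])/f,-(uv[:,1]-m["cy"])/f,-np.ones(len(uv))]@m["pose"][:3,:3].T
    o=m["pose"][:3,3];s=(z-o[2])/d[:,2]
    return o+d*s[:,None]
def crop(im,x0,y0,x1,y1,k,name):
    c=cv2.resize(im[y0:y1,x0:x1],None,fx=k,fy=k,interpolation=cv2.INTER_CUBIC)
    for x in range((x0+9)//10*10,x1,10):cv2.putText(c,str(x),((x-x0)*k,8),0,.3,(255,255,255),1);cv2.line(c,((x-x0)*k,10),((x-x0)*k,14),(255,255,255),1)
    for y in range((y0+9)//10*10,y1,10):cv2.putText(c,str(y),(0,(y-y0)*k+4),0,.3,(255,255,255),1)
    cv2.imwrite(name,c)
E
python3 - <<'E'
from h import *
t=cv2.imread("pics/top0.png");s=cv2.imread("pics/side0.png")
crop(t,268,108,430,256,4,"pics/t_board.png")
crop(t,120,140,250,240,6,"pics/t_stand.png")
crop(s,140,80,330,290,4,"pics/s_both.png") if 0 else crop(s,190,100,370,215,4,"pics/s_board.png")
crop(s,140,170,255,285,5,"pics/s_stand.png")
E
```

```text
(no output)
```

View pics/t_board.png

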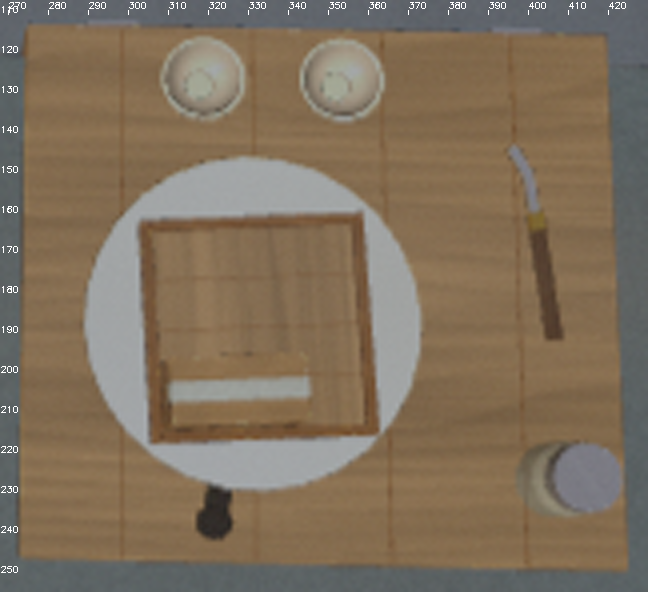

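View pics/t_stand.png

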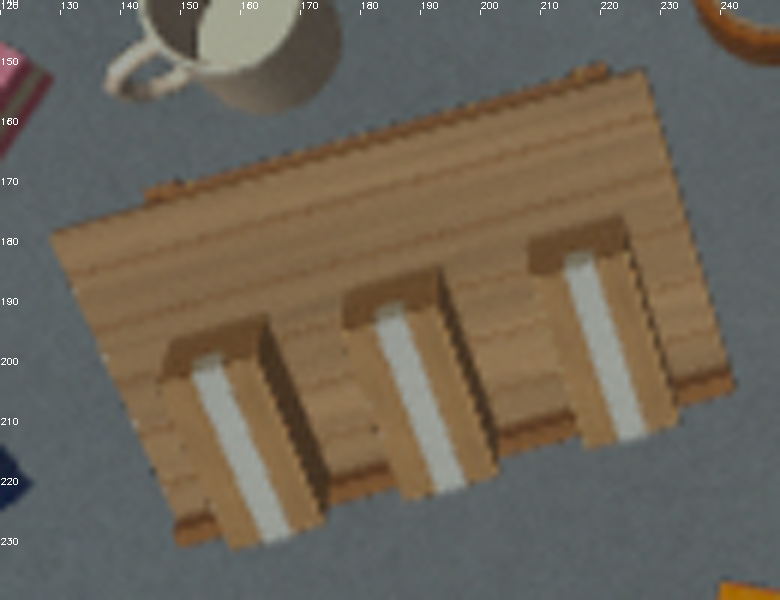

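View pics/s_board.png

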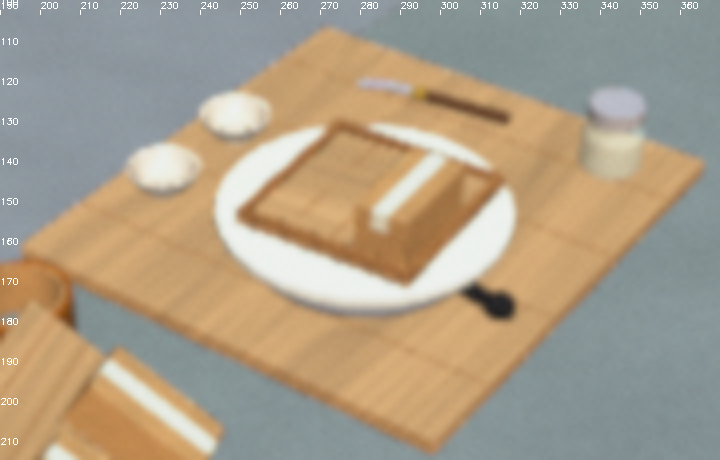

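View pics/s_stand.png

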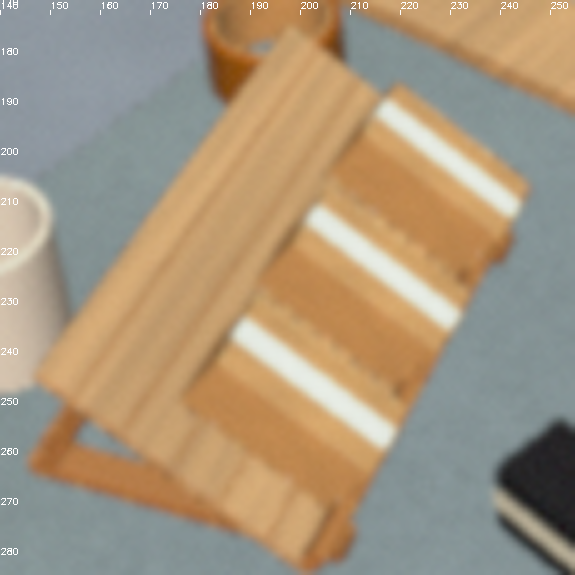

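```bash
cat > fit.py <<'E'
from h import *
from scipy.optimize import least_squares
A=np.array
tb=lambda L:A([(268+x/4,108+y/4) for x,y in L]); ts=lambda L:A([(120+x/6,140+y/6) for x,y in L])
sb=lambda L:A([(190+x/4,100+y/4) for x,y in L]); ss=lambda L:A([(140+x/5,170+y/5) for x,y in L])
c,s=np.cos(np.radians(35)),np.sin(np.radians(35))
B=A([(220,230,18),(220,-230,18),(-200,-230,18),(-200,230,18)],float)
R=A([(-82,82,16),(82,82,16),(82,-82,16),(-82,-82,16)],float) # TL TR BR BL in top image
lo=(-75-48*s,24+48*c);hi=(lo[0]+96*c,lo[1]+96*s)
obs=[]
obs.append(("top","board",B,tb([(27,26),(606,36),(628,569),(19,557)])))
obs.append(("side","board",B,sb([(22,243),(328,26),(703,165),(435,445)])))
obs.append(("top","tray",R,tb([(139,222),(361,212),(378,433),(150,441)])))
obs.append(("side","tray",R,sb([(238,215),(338,120),(505,178),(407,275)])))
ST=A([(65.9,145,122.7),(65.9,-145,122.7)])
obs.append(("top","stand",ST,ts([(52,235),(645,70)])))
obs.append(("side","stand",ST,ss([(38,380),(298,27)])))
def cart(i,o):return A([(hi[0],o,hi[1]),(lo[0],o,lo[1])])
def cc(o):return A([(hi[0],o+24,hi[1]),(hi[0],o-24,hi[1]),(lo[0],o+24,lo[1]),(lo[0],o-24,lo[1])])
ct={0:[(207,366),(275,541)],1:[(388,317),(451,490)],2:[(578,262),(633,437)]}
cs={0:[(240,330),(387,440)],1:[(315,213),(453,322)],2:[(383,106),(513,210)]}
ck={0:[(165,380),(258,356),(232,548),(324,521)],1:[(346,328),(440,304),(405,497),(497,472)],2:[(533,272),(625,249),(588,447),(677,420)]}
def fr(P,p):
    a=p[2];return A([[np.cos(a),-np.sin(a),0],[np.sin(a),np.cos(a),0],[0,0,1]])@P.T
def W(P,p,z0=0):return fr(P,p).T+A([p[0],p[1],z0])
def pj(n,P,q):
    m=camera_model(n);u=proj(n,P-A([q[0],q[1],q[2]]));ctr=A([m["cx"],m["cy"]]);f=192/np.tan(np.radians(m["vertical_fov"]/2))
    d=(u-ctr)/f;r2=(d**2).sum(1,keepdims=True);return ctr+f*d*(1+q[3]*r2)
def res(x,v=False):
    fm={"board":x[0:3],"tray":x[3:6],"stand":x[6:9]};q={"top":x[12:16],"side":x[16:20]};r=[]
    for n,k,P,uv in obs:
        e=pj(n,W(P,fm[k],62 if k=="tray" else 0),q[n])-uv
        if v:print(n,k,e.round(1).tolist())
        r.append(e.ravel())
    for i in range(3):
        for n,P,uv in(("top",cart(i,x[9+i]),ts(ct[i])),("side",cart(i,x[9+i]),ss(cs[i])),("top",cc(x[9+i]),ts(ck[i]))):
            e=pj(n,W(P,fm["stand"]),q[n])-uv
            if v:print(n,i,e.round(1).tolist())
            r.append(e.ravel())
    r.append(x[[12,13,14,16,17,18]]/2);r.append(x[[15,19]]/.3)
    return np.concatenate(r)
x0=np.r_[600,-200,0,600,-160,-np.pi/2,500,300,.2,88,0,-88,np.zeros(8)]
if __name__=="__main__":
    o=least_squares(res,x0,loss="soft_l1");res(o.x,True);print(o.x.round(3).tolist());np.save("fit.npy",o.x)
E
python3 fit.py
```

```text
Traceback (most recent call last):
  File "fit.py", line 44, in <module>
    o=least_squares(res,x0,loss="soft_l1");res(o.x,True);print(o.x.round(3).tolist());np.save("fit.npy",o.x)
  File "fit.py", line 32, in res
    e=pj(n,W(P,fm[k],62 if k=="tray" else 0),q[n])-uv
      ~~^^^^^^^^^^^^^^^^^^^^^^^^^^^^^^^^^^^^^^^^^^
  File "fit.py", line 27, in pj
    m=camera_model(n);u=proj(n,P-A([q[0],q[1],q[2]]));ctr=A([m["cx"],m["cy"]]);f=192/np.tan(np.radians(m["vertical_fov"]/2))
ValueError: time passes only in moves, steps and waits
```

```bash
sed -i 's/^from rig import get_state,get_image,camera_model/from rig import get_state,get_image,camera_model as _cm\nfrom functools import lru_cache\ncamera_model=lru_cache(None)(_cm)/' h.py; python3 fit.py
```

```text
top board [[0.3, -0.8], [-0.2, 0.2], [-0.4, 0.5], [0.1, 0.3]]
side board [[-0.0, 0.3], [-0.2, 0.4], [-0.3, -0.3], [0.2, -0.7]]
top tray [[-0.1, -0.6], [-0.1, -0.1], [-0.1, 0.4], [0.2, 0.5]]
side tray [[-0.9, -1.0], [0.0, -0.1], [-0.1, -0.3], [0.5, 0.6]]
top stand [[-1.0, -3.2], [-0.2, -3.3]]
side stand [[-1.8, -5.1], [-3.7, -3.0]]
top 0 [[0.1, 0.4], [0.6, -1.0]]
side 0 [[0.0, -0.2], [0.8, 0.3]]
top 0 [[-1.2, 0.4], [-0.1, -0.2], [-0.2, 0.1], [0.4, 0.1]]
top 1 [[0.4, 0.1], [0.3, -0.6]]
side 1 [[-0.3, 0.4], [0.5, 0.2]]
top 1 [[-0.9, 0.6], [0.0, -0.1], [0.1, 0.4], [0.6, 0.1]]
top 2 [[0.3, 0.4], [0.2, -0.3]]
side 2 [[-0.2, 0.5], [0.6, 0.4]]
top 2 [[-0.5, 1.1], [0.7, 0.3], [-0.3, 0.3], [0.7, 0.3]]
[597.149, -226.151, -0.001, 569.539, -163.182, -1.513, 568.935, 261.534, 0.297, 89.787, 1.947, -89.415, -2.768, -0.26, 0.44, -0.028, 2.768, 0.26, 2.8, -0.156]
```

```bash
sed -i 's/^obs.append((".*","stand".*$//' fit.py; cat >> fit.py <<'E'
    x=o.x
    S=lambda p:[W(A([[-75+48*c-24*s,p,24+48*s+24*c]]),x[6:9])[0].round(1).tolist()]
    for i in range(3):print("carton mid",S(x[9+i]))
    # carton0 top face in top view
    uv=tb([(169,368+0),(311,376),(311,389),(170,402)])
    print("c0 tray pred home corners px (crop)",[( ((u-268)*4).round(0),((v-108)*4).round(0)) for u,v in pj("top",W(A([(-74,-26,56),(22,-26,56),(22,-74,56),(-74,-74,56)]),x[3:6],62),x[12:16])])
    print([( ((u-190)*4).round(0),((v-100)*4).round(0)) for u,v in pj("side",W(A([(-74,-26,56),(22,-26,56),(22,-74,56),(-74,-74,56)]),x[3:6],62),x[16:20])])
E
python3 fit.py
python3 - <<'E'
from h import *
t=cv2.imread("pics/top0.png");s=cv2.imread("pics/side0.png")
crop(t,296,156,370,226,10,"pics/t_tray.png")
E
```

```text
top board [[0.1, -0.7], [-0.1, 0.1], [-0.2, 0.7], [0.0, 0.4]]
side board [[-0.2, 0.2], [-0.3, 0.2], [-0.1, -0.5], [0.2, -0.8]]
top tray [[-0.2, -0.5], [-0.1, -0.0], [-0.1, 0.5], [0.1, 0.6]]
side tray [[-1.0, -1.1], [-0.0, -0.2], [-0.1, -0.4], [0.5, 0.4]]
top 0 [[0.0, 0.2], [0.5, -1.1]]
side 0 [[-0.3, -0.4], [0.5, 0.1]]
top 0 [[-1.3, 0.2], [-0.1, -0.4], [-0.3, -0.0], [0.3, -0.0]]
top 1 [[0.3, -0.1], [0.3, -0.8]]
side 1 [[-0.6, 0.2], [0.2, -0.0]]
top 1 [[-1.0, 0.4], [-0.0, -0.2], [-0.0, 0.3], [0.5, -0.0]]
top 2 [[0.2, 0.3], [0.1, -0.4]]
side 2 [[-0.5, 0.3], [0.3, 0.2]]
top 2 [[-0.6, 0.9], [0.7, 0.1], [-0.3, 0.1], [0.7, 0.2]]
[597.01, -225.572, -0.001, 569.422, -162.839, -1.513, 563.775, 280.545, 0.296, 69.99, -17.738, -109.062, -2.606, -0.157, 0.082, -0.023, 2.606, 0.157, 2.067, -0.13]
carton mid [[496.0, 333.0, 71.2]]
carton mid [[521.7, 249.1, 71.2]]
carton mid [[548.3, 161.8, 71.2]]
c0 tray pred home corners px (crop) [(np.float64(166.0), np.float64(359.0)), (np.float64(303.0), np.float64(354.0)), (np.float64(308.0), np.float64(423.0)), (np.float64(170.0), np.float64(428.0))]
[(np.float64(354.0), np.float64(207.0)), (np.float64(414.0), np.float64(150.0)), (np.float64(466.0), np.float64(168.0)), (np.float64(407.0), np.float64(227.0))]
```

View pics/t_tray.png

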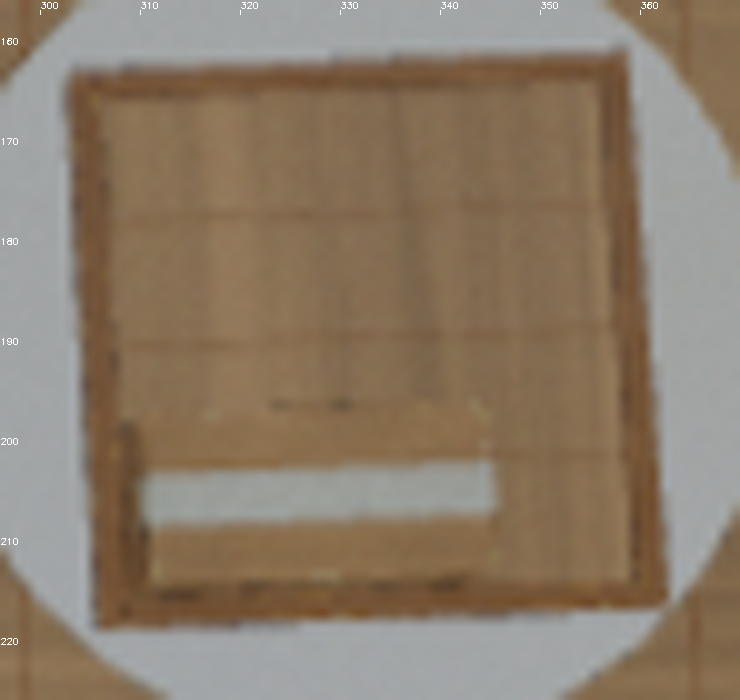

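```bash
cat > plan.py <<'E'
import sys,numpy as np
from rig import get_state
def yaw(q):
    w,x,y,z=q; return np.arctan2(2*(x*y+w*z),1-2*(y*y+z*z))
s=get_state();p=s["tool_pos"].copy();a=yaw(s["tcp_rot"])
print("t",round(s["time_s"],2),"pos",p.round(1),"yaw",round(a,4),"F",s["contact_force"].round(1),"w",round(s["width"],3),"j",s["joint_pos"].round(2))
# targets: x,y,z,yaw,rows (each may be '-')
for t in sys.argv[1:]:
    v=t.split(",");q=np.array([p[i] if v[i]=="-" else float(v[i]) for i in range(3)]);b=a if v[3]=="-" else float(v[3]);n=int(v[4])
    # rows: twist applied evenly; world step constant
    st=(q-p)/n;tw=-(b-a)/n
    for k in range(n):
        A=a+k*(b-a)/n
        d=np.array([np.cos(A)*st[0]+np.sin(A)*st[1],np.sin(A)*st[0]-np.cos(A)*st[1],-st[2]])/1000
        if k in(0,) or abs(tw)>1e-4: print(t,"row",k,"of",n,[d.round(4).tolist(),round(tw,4)])
    p,a=q,b
E
python3 plan.py 560,-160,280,0.296,14 558.3,164.9,230,-,8 -,-,120,-,3
```

```text
t 0.1 pos [ 183.9 -700.4  207.2] yaw 0.2568 F [-0.2  0.3 -1.5] w 1.003 j [ 1.22  0.59  0.05  1.61 -0.03  0.94 -0.03]
560,-160,280,0.296,14 row 0 of 14 [[0.0358, -0.0305, -0.0052], np.float64(-0.0028)]
560,-160,280,0.296,14 row 1 of 14 [[0.0359, -0.0304, -0.0052], np.float64(-0.0028)]
560,-160,280,0.296,14 row 2 of 14 [[0.036, -0.0303, -0.0052], np.float64(-0.0028)]
560,-160,280,0.296,14 row 3 of 14 [[0.036, -0.0302, -0.0052], np.float64(-0.0028)]
560,-160,280,0.296,14 row 4 of 14 [[0.0361, -0.0301, -0.0052], np.float64(-0.0028)]
560,-160,280,0.296,14 row 5 of 14 [[0.0362, -0.03, -0.0052], np.float64(-0.0028)]
560,-160,280,0.296,14 row 6 of 14 [[0.0363, -0.0299, -0.0052], np.float64(-0.0028)]
560,-160,280,0.296,14 row 7 of 14 [[0.0364, -0.0298, -0.0052], np.float64(-0.0028)]
560,-160,280,0.296,14 row 8 of 14 [[0.0365, -0.0297, -0.0052], np.float64(-0.0028)]
560,-160,280,0.296,14 row 9 of 14 [[0.0365, -0.0296, -0.0052], np.float64(-0.0028)]
560,-160,280,0.296,14 row 10 of 14 [[0.0366, -0.0295, -0.0052], np.float64(-0.0028)]
560,-160,280,0.296,14 row 11 of 14 [[0.0367, -0.0294, -0.0052], np.float64(-0.0028)]
560,-160,280,0.296,14 row 12 of 14 [[0.0368, -0.0293, -0.0052], np.float64(-0.0028)]
560,-160,280,0.296,14 row 13 of 14 [[0.0369, -0.0292, -0.0052], np.float64(-0.0028)]
558.3,164.9,230,-,8 row 0 of 8 [[0.0116, -0.0389, 0.0062], -0.0]
-,-,120,-,3 row 0 of 3 [[0.0, 0.0, 0.0367], -0.0]
```

jog_arm([
  [[0.036, -0.03, -0.006], 0],
  [[0.036, -0.03, -0.006], 0],
  [[0.036, -0.03, -0.006], 0],
  [[0.036, -0.03, -0.006], 0],
  [[0.036, -0.03, -0.006], 0],
  [[0.036, -0.03, -0.006], 0],
  [[0.036, -0.03, -0.006], 0],
  [[0.036, -0.03, -0.006], 0],
  [[0.036, -0.03, -0.006], 0],
  [[0.036, -0.03, -0.006], 0],
  [[0.036, -0.03, -0.006], 0],
  [[0.036, -0.03, -0.006], -0.039],
], grip=0)

```text
time_s: 1.3
tool_pos: [511.0, -241.5, 280.3]
tcp_rot: [-0.0, 0.989, 0.148, -0.0]
contact_force: [0.8, -0.4, -0.5]
width: 1.003
```

```bash
python3 plan.py 558.3,164.9,230,0.296,10 -,-,120,-,3
```

```text
t 1.3 pos [ 511.  -241.5  280.3] yaw 0.2967 F [ 0.8 -0.4 -0.5] w 1.003 j [ 0.42  0.31 -0.07  1.9   0.03  0.94 -0.94]
558.3,164.9,230,0.296,10 row 0 of 10 [[0.0164, -0.0375, 0.005], np.float64(0.0001)]
-,-,120,-,3 row 0 of 3 [[0.0, 0.0, 0.0367], -0.0]
```

jog_arm([
  [[0.0164, -0.0375, 0.005], 0],
  [[0.0164, -0.0375, 0.005], 0],
  [[0.0164, -0.0375, 0.005], 0],
  [[0.0164, -0.0375, 0.005], 0],
  [[0.0164, -0.0375, 0.005], 0],
  [[0.0164, -0.0375, 0.005], 0],
  [[0.0164, -0.0375, 0.005], 0],
  [[0.0164, -0.0375, 0.005], 0],
  [[0.0164, -0.0375, 0.005], 0],
  [[0.0164, -0.0375, 0.005], 0],
  [[0, 0, 0.04], 0],
  [[0, 0, 0.03], 0],
])

```text
time_s: 2.5
tool_pos: [557.7, 165.6, 159.1]
tcp_rot: [-0.0, 0.989, 0.149, 0.0]
contact_force: [-0.0, -1.0, -0.2]
width: 0.997
```

```bash
cat > look.py <<'E'
from h import *
import sys
n=sys.argv[1];k=sys.argv[2]
t=get_image("top")[:,:,::-1];s=get_image("side")[:,:,::-1]
cv2.imwrite(f"pics/top_{n}.png",t);cv2.imwrite(f"pics/side_{n}.png",s)
if k=="stand":a=(t,120,140,250,240,6);b=(s,140,150,270,270,4)
else:a=(t,290,140,380,230,6);b=(s,225,100,335,190,5)
crop(*a,f"pics/ct_{n}.png");crop(*b,f"pics/cs_{n}.png")
A=cv2.imread(f"pics/ct_{n}.png");B=cv2.imread(f"pics/cs_{n}.png")
H=max(A.shape[0],B.shape[0]);o=np.zeros((H,A.shape[1]+B.shape[1],3),np.uint8);o[:A.shape[0],:A.shape[1]]=A;o[:B.shape[0],A.shape[1]:]=B
sc=min(1,800/o.shape[1]);cv2.imwrite(f"pics/v_{n}.png",cv2.resize(o,None,fx=sc,fy=sc)if sc<1 else o)
E
python3 look.py a stand; python3 plan.py
```

```text
t 2.6 pos [554.2 162.1 156.1] yaw 0.2968 F [-1.3 -0.2  0.8] w 0.998 j [-0.23  0.48 -0.19  1.98  0.13  0.7  -1.77]
```

View pics/ct_a.png

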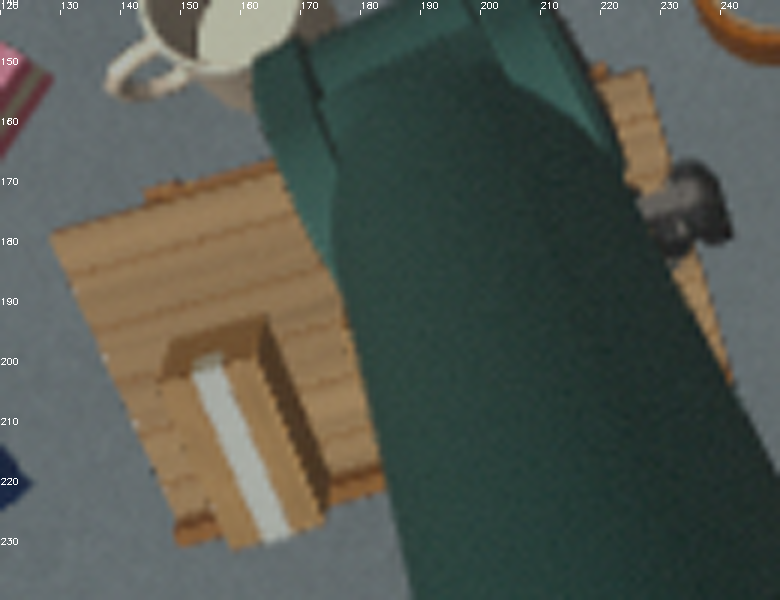

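View pics/cs_a.png

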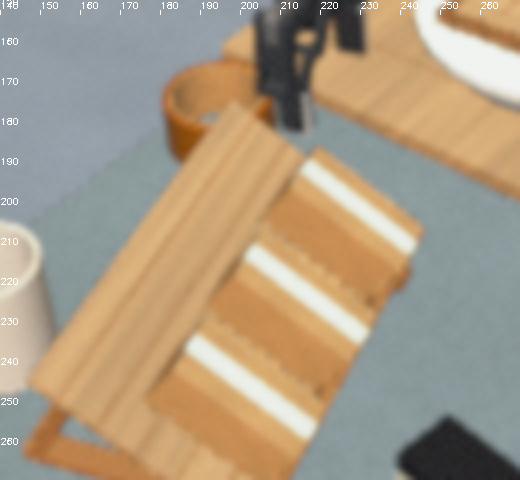

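jog_arm([
  [[0, 0, 0], 0],
  [[0, 0, 0], 0],
])

```text
time_s: 2.8
tool_pos: [559.4, 163.3, 161.8]
tcp_rot: [-0.0, 0.989, 0.147, 0.001]
contact_force: [-0.1, -0.1, -0.3]
width: 1.001
```

```bash
python3 plan.py; python3 - <<'E'
from fit import *
x=np.load("fit.npy");
for P in ([558,166,159],[558,166,120],[554,162,120],[558,166,63+4]): print(P,pj("side",A([P],float),x[16:20]).round(1), proj("side",P).round(1))
E
```

```text
t 2.8 pos [559.4 163.3 161.8] yaw 0.2951 F [-0.1 -0.1 -0.3] w 1.001 j [-0.22  0.48 -0.19  1.97  0.13  0.7  -1.77]
[558, 166, 159] [[220.1 181.6]] [[219.2 180.7]]
[558, 166, 120] [[220.9 192.5]] [[220.1 191.6]]
[554, 162, 120] [[222.9 192.3]] [[222.1 191.4]]
[558, 166, 67] [[222.  206.5]] [[221.2 205.6]]
```

```bash
python3 - <<'E'
from fit import *
x=np.load("fit.npy");p=A([558.5,164.5,160+13.]);y=A([np.sin(.296),-np.cos(.296),0]);xx=A([np.cos(.296),np.sin(.296),0])
for s in(42.5,57,-42.5,-57):
  for w in (-11,11): print(s,w,pj("side",(p+y*s+xx*w)[None],x[16:20]).round(1))
s=cv2.imread("pics/side_a.png");crop(s,190,110,250,200,8,"pics/x.png")
E
```

```text
42.5 -11 [[229.7 168.9]]
42.5 11 [[222.3 167.4]]
57 -11 [[231.6 165.9]]
57 11 [[224.4 164.4]]
-42.5 -11 [[217.4 187.7]]
-42.5 11 [[209.8 186. ]]
-57 -11 [[215.2 191.1]]
-57 11 [[207.5 189.3]]
```

View pics/x.png

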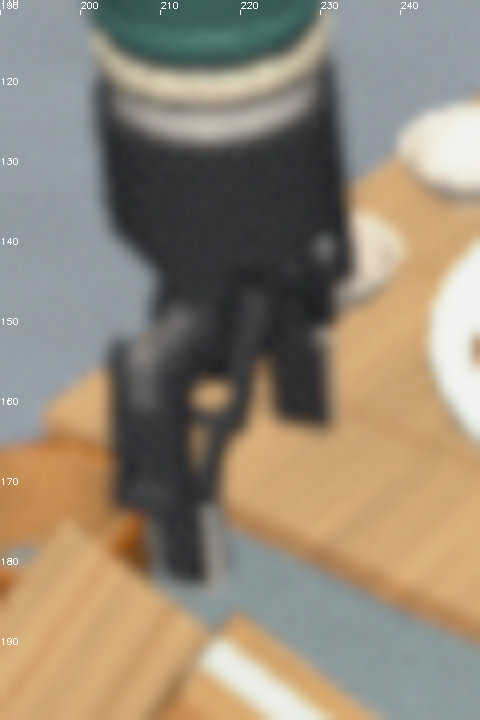

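```bash
python3 - <<'E'
from h import *
s=get_image("side")[:,:,::-1];cv2.imwrite("pics/side_b.png",s);crop(s,190,110,250,200,8,"pics/x2.png")
E
python3 plan.py
```

```text
t 2.85 pos [559.5 163.4 162.1] yaw 0.2951 F [0.  0.2 0.6] w 1.001 j [-0.22  0.48 -0.19  1.97  0.13  0.7  -1.77]
```

View pics/x2.png

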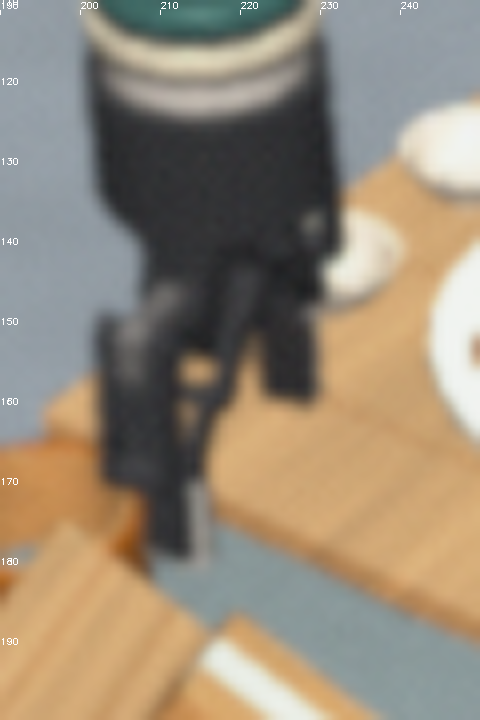

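```bash
python3 - <<'E'
from fit import *
x=np.load("fit.npy");y=A([np.sin(.296),-np.cos(.296),0]);xx=A([np.cos(.296),np.sin(.296),0])
p=A([559.,164,162])
for n,q in(("side",x[16:20]),("top",x[12:16])):
  for z in(0,13,40,73,100,150,200):
    print(n,z,[pj(n,(p+y*s+xx*w+A([0,0,z]))[None],q).round(0).tolist()[0] for s in(-50,0,50) for w in(-11,11)])
E
```

```text
side 0 [[217.0, 192.0], [209.0, 191.0], [224.0, 181.0], [216.0, 179.0], [231.0, 170.0], [224.0, 169.0]]
side 13 [[216.0, 189.0], [209.0, 187.0], [224.0, 177.0], [216.0, 176.0], [231.0, 167.0], [223.0, 165.0]]
side 40 [[216.0, 181.0], [208.0, 179.0], [223.0, 169.0], [216.0, 168.0], [230.0, 159.0], [223.0, 157.0]]
side 73 [[215.0, 171.0], [207.0, 169.0], [222.0, 159.0], [215.0, 158.0], [230.0, 149.0], [222.0, 147.0]]
side 100 [[214.0, 162.0], [206.0, 160.0], [222.0, 151.0], [214.0, 149.0], [229.0, 141.0], [222.0, 139.0]]
side 150 [[213.0, 145.0], [204.0, 144.0], [221.0, 135.0], [213.0, 133.0], [228.0, 124.0], [221.0, 123.0]]
side 200 [[211.0, 128.0], [203.0, 126.0], [220.0, 117.0], [211.0, 116.0], [227.0, 107.0], [219.0, 106.0]]
top 0 [[199.0, 196.0], [197.0, 188.0], [218.0, 191.0], [215.0, 183.0], [236.0, 185.0], [234.0, 178.0]]
top 13 [[199.0, 195.0], [197.0, 187.0], [217.0, 190.0], [215.0, 182.0], [235.0, 185.0], [233.0, 177.0]]
top 40 [[197.0, 194.0], [195.0, 185.0], [216.0, 188.0], [214.0, 180.0], [235.0, 183.0], [233.0, 175.0]]
top 73 [[195.0, 192.0], [192.0, 183.0], [214.0, 187.0], [212.0, 178.0], [234.0, 181.0], [232.0, 173.0]]
top 100 [[193.0, 190.0], [190.0, 182.0], [213.0, 185.0], [211.0, 176.0], [233.0, 179.0], [231.0, 170.0]]
top 150 [[189.0, 187.0], [186.0, 178.0], [210.0, 181.0], [208.0, 172.0], [232.0, 175.0], [229.0, 166.0]]
top 200 [[184.0, 184.0], [181.0, 174.0], [207.0, 178.0], [205.0, 168.0], [230.0, 171.0], [227.0, 161.0]]
```

View pics/side_b.png

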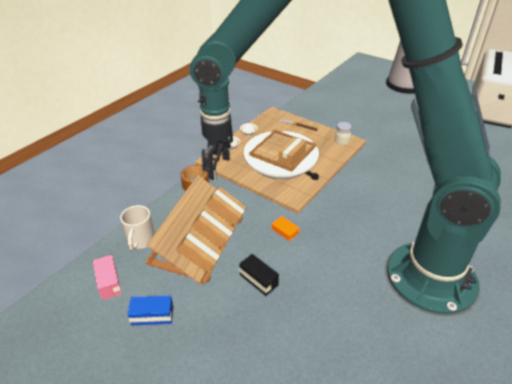

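```bash
python3 - <<'E'
from h import *
s=get_image("top")[:,:,::-1];cv2.imwrite("pics/top_b.png",s);crop(s,170,140,260,230,7,"pics/x3.png")
print(proj("side",[[0,0,0],[0,0,30.]]),proj("top",[[0,0,0],[0,0,30.]]))
from fit import *
x=np.load("fit.npy")
print(pj("side",A([[0,0,0.]]),x[16:20]),pj("top",A([[0,0,0.]]),x[12:16]))
E
```

```text
[[429.9686324  276.16360982]
 [432.99254695 268.6983109 ]] [[272.09162433 386.26804578]
 [272.58029309 390.74453686]]
[[425.53031944 274.50483169]] [[271.92638291 383.94035168]]
```

View pics/x3.png

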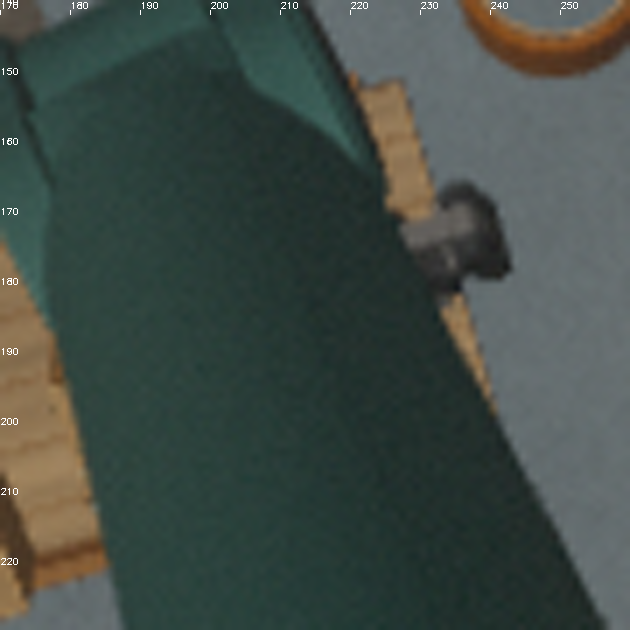

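jog_arm([
  [[0, 0, 0], 0],
  [[0, 0, 0], 0],
  [[0, 0, 0], 0],
  [[0, 0, 0], 0],
  [[0, 0, 0], 0],
  [[0, 0, 0], 0],
], grip=0.9)

```text
time_s: 3.5
tool_pos: [558.0, 163.2, 160.2]
tcp_rot: [0.0, 0.989, 0.147, -0.0]
contact_force: [0.4, 0.6, -0.2]
width: 0.101
```

```bash
python3 - <<'E'
from h import *
s=get_image("side")[:,:,::-1];cv2.imwrite("pics/side_c.png",s);crop(s,190,110,250,200,8,"pics/x4.png")
E
python3 plan.py
```

```text
t 3.55 pos [558.1 163.3 160.2] yaw 0.2959 F [-0.1  0.4  0. ] w 0.095 j [-0.23  0.48 -0.19  1.97  0.13  0.7  -1.77]
```

View pics/x4.png

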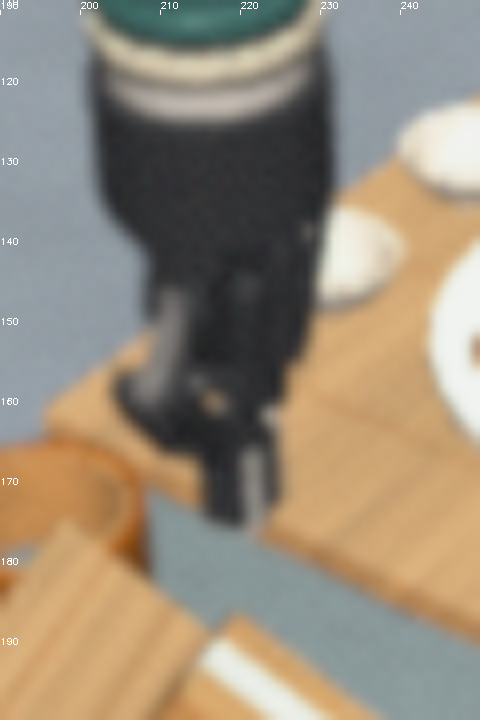

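jog_arm([
  [[-0.012, -0.001, 0.012], 0],
  [[-0.012, 0, 0.016], 0],
  [[0, 0, 0.012], 0],
  [[0, 0, 0.006], 0],
  [[0, 0, 0], 0],
])

```text
time_s: 4.05
tool_pos: [535.1, 157.3, 113.5]
tcp_rot: [0.0, 0.989, 0.147, -0.0]
contact_force: [0.8, -0.6, 0.6]
width: 0.101
```

```bash
python3 - <<'E'
from h import *
s=get_image("side")[:,:,::-1];cv2.imwrite("pics/side_d.png",s);crop(s,190,140,260,220,8,"pics/x5.png")
from fit import *
x=np.load("fit.npy");print(pj("side",A([[535,158,113.],[535,158,91]]),x[16:20]))
E
python3 plan.py
```

```text
[[229.23625293 196.0401277 ]
 [229.59662858 201.92117629]]
t 4.1 pos [535.6 157.5 114.1] yaw 0.2959 F [ 0.4  0.  -0.4] w 0.102 j [-0.24  0.52 -0.17  2.05  0.16  0.58 -1.79]
```

View pics/x5.png

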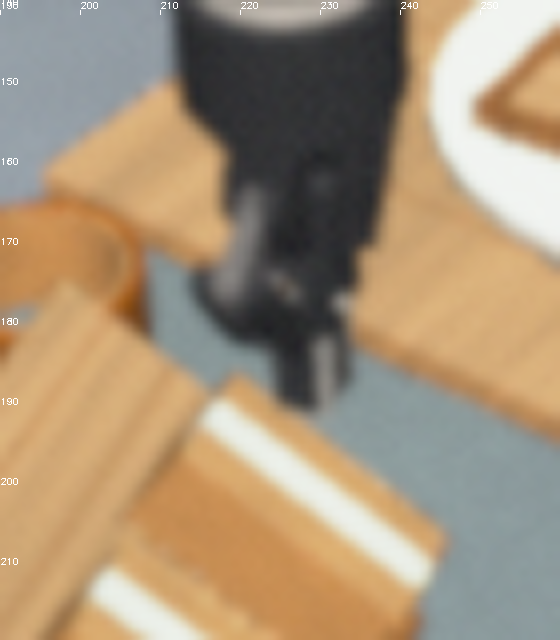

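jog_arm([
  [[0, 0, 0.006], 0],
  [[0, 0, 0.004], 0],
  [[0, 0, 0.002], 0],
  [[0, 0, 0.002], 0],
  [[0, 0, 0], 0],
])

```text
time_s: 4.6
tool_pos: [534.7, 157.1, 100.1]
tcp_rot: [0.0, 0.989, 0.147, -0.0]
contact_force: [0.2, -0.0, -0.1]
width: 0.101
```

jog_arm([
  [[0, 0, 0.002], 0],
  [[0, 0, 0.002], 0],
  [[0, 0, 0.002], 0],
  [[0, 0, 0], 0],
])

```text
time_s: 5.0
tool_pos: [534.6, 157.1, 94.0]
tcp_rot: [0.0, 0.989, 0.147, -0.0]
contact_force: [0.7, 0.2, -0.3]
width: 0.102
```

jog_arm([
  [[0, 0, 0.002], 0],
  [[0, 0, 0.002], 0],
  [[0, 0, 0.002], 0],
  [[0, 0, 0], 0],
])

```text
time_s: 5.4
tool_pos: [534.6, 157.1, 88.0]
tcp_rot: [0.0, 0.989, 0.147, -0.0]
contact_force: [0.2, 0.2, 0.2]
width: 0.103
```

jog_arm([
  [[0, 0, 0.002], 0],
  [[0, 0, 0.002], 0],
  [[0, 0, 0], 0],
])

```text
time_s: 5.7
tool_pos: [534.6, 157.1, 84.0]
tcp_rot: [0.0, 0.989, 0.147, -0.0]
contact_force: [-0.4, 0.3, 0.2]
width: 0.104
```

```bash
python3 - <<'E'
from h import *
s=get_image("side")[:,:,::-1];cv2.imwrite("pics/side_e.png",s);crop(s,190,140,260,220,8,"pics/x6.png")
E
python3 plan.py
```

```text
t 5.75 pos [534.7 157.1  84.1] yaw 0.2958 F [ 0.5 -0.6 -0.5] w 0.096 j [-0.25  0.56 -0.16  2.07  0.17  0.52 -1.81]
```

View pics/x6.png

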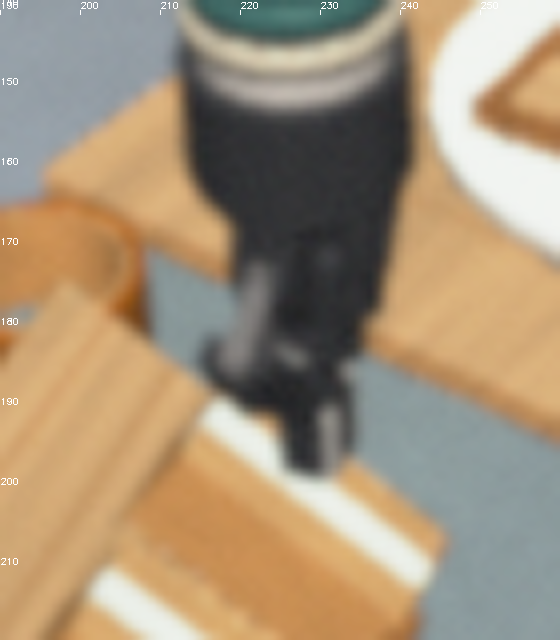

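jog_arm([
  [[0, 0, 0.002], 0],
  [[0, 0, 0.002], 0],
  [[0, 0, 0], 0],
])

```text
time_s: 6.05
tool_pos: [534.6, 157.1, 80.0]
tcp_rot: [0.0, 0.989, 0.147, -0.0]
contact_force: [-0.8, 0.2, -0.3]
width: 0.097
```

jog_arm([
  [[0, 0, 0.002], 0],
  [[0, 0, 0.001], 0],
  [[0, 0, 0], 0],
])

```text
time_s: 6.35
tool_pos: [534.7, 157.2, 77.1]
tcp_rot: [0.0, 0.989, 0.147, -0.0]
contact_force: [-0.2, -0.2, 0.6]
width: 0.103
```

jog_arm([
  [[0, 0, 0.002], 0],
  [[0, 0, 0.001], 0],
  [[0, 0, 0], 0],
])

```text
time_s: 6.65
tool_pos: [534.7, 157.1, 74.1]
tcp_rot: [0.0, 0.989, 0.147, -0.0]
contact_force: [-0.2, 0.6, -0.3]
width: 0.1
```

jog_arm([
  [[0, 0, 0.002], 0],
  [[0, 0, 0.001], 0],
  [[0, 0, 0], 0],
])

```text
time_s: 6.95
tool_pos: [535.2, 157.3, 72.6]
tcp_rot: [0.0, 0.989, 0.147, 0.0]
contact_force: [-1.0, -1.9, 10.5]
width: 0.099
```

```bash
python3 - <<'E'
from h import *
s=get_image("side")[:,:,::-1];cv2.imwrite("pics/side_f.png",s);crop(s,190,140,260,220,8,"pics/x7.png")
E
python3 plan.py
```

```text
t 7.0 pos [535.2 157.3  72.6] yaw 0.2957 F [-2.4 -1.4 10.4] w 0.098 j [-0.26  0.58 -0.15  2.08  0.18  0.49 -1.82]
```

View pics/x7.png

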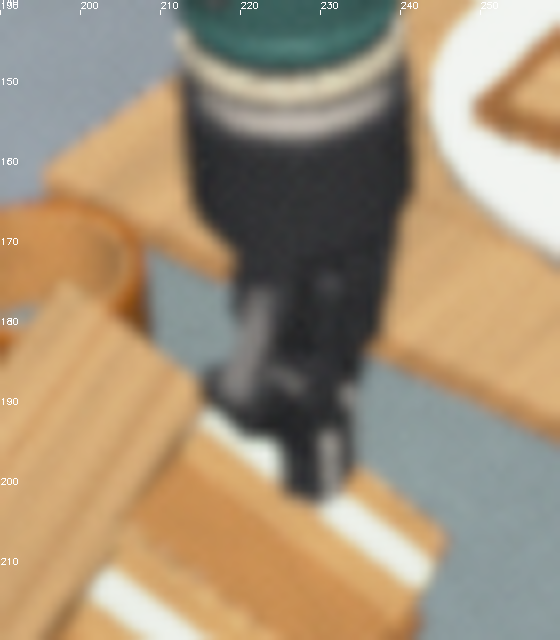

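jog_arm([
  [[0, 0, -0.03], 0],
  [[0.012, 0, -0.03], 0],
  [[0.012, 0, -0.02], 0],
  [[0, 0, -0.02], 0],
  [[0, 0, 0], 0],
  [[0, 0, 0.03], 0],
  [[0, 0, 0.03], 0],
  [[0, 0, 0.02], 0],
  [[0, 0, 0.01], 0],
], grip=0)

```text
time_s: 7.9
tool_pos: [555.4, 163.3, 78.4]
tcp_rot: [0.001, 0.989, 0.147, -0.003]
contact_force: [-0.1, -0.3, -0.3]
width: 0.998
```

```bash
python3 - <<'E'
from h import *
s=get_image("side")[:,:,::-1];cv2.imwrite("pics/side_g.png",s);crop(s,190,140,260,220,8,"pics/x8.png")
E
python3 plan.py
```

```text
t 7.95 pos [555.3 163.3  77.9] yaw 0.2961 F [-0.2  0.3 -1.1] w 1.001 j [-0.25  0.59 -0.16  2.02  0.17  0.54 -1.81]
```

View pics/x8.png

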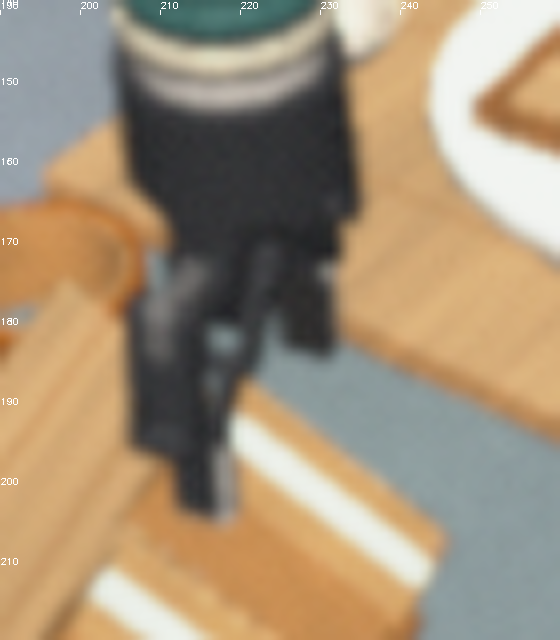

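jog_arm([
  [[0, 0, 0.015], 0],
  [[0, 0, 0.012], 0],
  [[0.002, 0, 0.006], 0],
  [[0.001, 0, 0.003], 0],
  [[0, 0, 0], 0],
])

```text
time_s: 8.45
tool_pos: [561.0, 165.2, 45.1]
tcp_rot: [-0.0, 0.989, 0.147, 0.0]
contact_force: [0.2, 1.0, -0.8]
width: 1.003
```

jog_arm([
  [[0, 0, 0], 0],
  [[0, 0, 0], 0],
  [[0, 0, 0], 0],
  [[0, 0, 0], 0],
  [[0, 0, 0], 0],
  [[0, 0, 0], 0],
], grip=1, newtons=50)

```text
time_s: 9.05
tool_pos: [561.0, 165.1, 45.9]
tcp_rot: [0.0, 0.989, 0.147, 0.0]
contact_force: [-0.7, -1.2, 5.6]
width: 0.554
```

```bash
python3 - <<'E'
from h import *
s=get_image("side")[:,:,::-1];cv2.imwrite("pics/side_h.png",s);crop(s,190,140,260,220,8,"pics/x9.png")
E
python3 plan.py
```

```text
t 9.1 pos [561.  165.1  45.9] yaw 0.2958 F [-0.3  0.   6.7] w 0.552 j [-0.26  0.65 -0.14  2.03  0.19  0.48 -1.82]
```

View pics/x9.png

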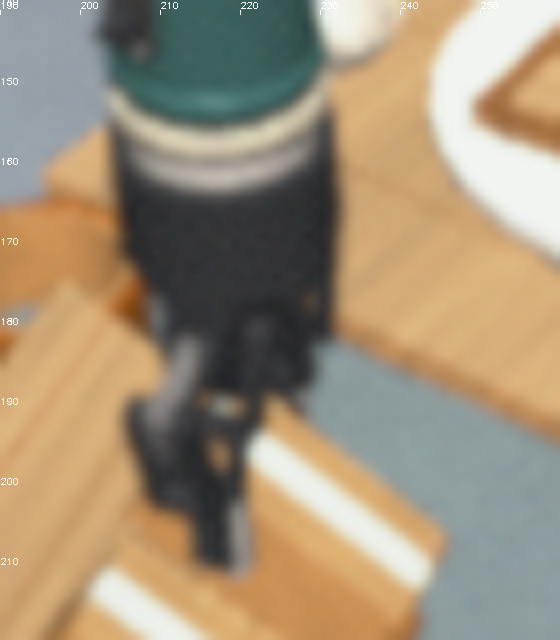

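jog_arm([
  [[0, 0, -0.005], 0],
  [[0, 0, -0.015], 0],
  [[0, 0, -0.03], 0],
  [[0, 0, -0.04], 0],
  [[0, 0, -0.04], 0],
  [[0, 0, -0.02], 0],
  [[0, 0, -0.005], 0],
])

```text
time_s: 9.8
tool_pos: [562.4, 165.8, 204.0]
tcp_rot: [-0.001, 0.989, 0.147, 0.003]
contact_force: [0.4, -0.0, -2.6]
width: 0.56
```

```bash
python3 look.py i stand;python3 plan.py 590,-207.7,200,0.0578,10
```

```text
t 9.9 pos [560.7 165.  201.1] yaw 0.2957 F [ 0.8 -0.8 -2.6] w 0.552 j [-0.21  0.43 -0.2   1.93  0.12  0.79 -1.76]
590,-207.7,200,0.0578,10 row 0 of 10 [[-0.0081, 0.0365, 0.0001], np.float64(0.0238)]
590,-207.7,200,0.0578,10 row 1 of 10 [[-0.0072, 0.0367, 0.0001], np.float64(0.0238)]
590,-207.7,200,0.0578,10 row 2 of 10 [[-0.0063, 0.0369, 0.0001], np.float64(0.0238)]
590,-207.7,200,0.0578,10 row 3 of 10 [[-0.0054, 0.037, 0.0001], np.float64(0.0238)]
590,-207.7,200,0.0578,10 row 4 of 10 [[-0.0046, 0.0371, 0.0001], np.float64(0.0238)]
590,-207.7,200,0.0578,10 row 5 of 10 [[-0.0037, 0.0372, 0.0001], np.float64(0.0238)]
590,-207.7,200,0.0578,10 row 6 of 10 [[-0.0028, 0.0373, 0.0001], np.float64(0.0238)]
590,-207.7,200,0.0578,10 row 7 of 10 [[-0.0019, 0.0373, 0.0001], np.float64(0.0238)]
590,-207.7,200,0.0578,10 row 8 of 10 [[-0.001, 0.0374, 0.0001], np.float64(0.0238)]
590,-207.7,200,0.0578,10 row 9 of 10 [[-0.0001, 0.0374, 0.0001], np.float64(0.0238)]
```

View pics/cs_i.png

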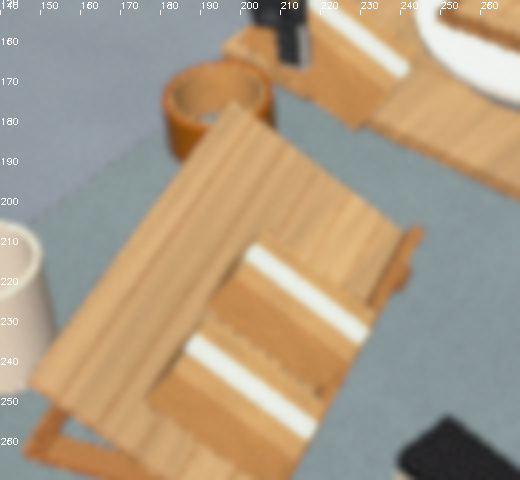

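jog_arm([
  [[-0.008, 0.0365, 0], 0.0238],
  [[-0.007, 0.037, 0], 0.0238],
  [[-0.006, 0.037, 0], 0.0238],
  [[-0.005, 0.037, 0], 0.0238],
  [[-0.0046, 0.037, 0], 0.0238],
  [[-0.0037, 0.037, 0], 0.0238],
  [[-0.003, 0.037, 0], 0.0238],
  [[-0.002, 0.037, 0], 0.0238],
  [[-0.001, 0.0375, 0], 0.0238],
  [[0, 0.025, 0], 0.0238],
  [[0, 0.012, 0], 0],
  [[0, 0, 0], 0],
])

```text
time_s: 11.1
tool_pos: [588.9, -208.5, 198.6]
tcp_rot: [-0.0, 1.0, 0.027, -0.002]
contact_force: [-0.2, -0.8, -2.0]
width: 0.555
```

jog_arm([
  [[0, 0, 0.02], 0],
  [[0, 0, 0.03], 0],
  [[0, 0, 0.02], 0],
  [[0, 0, 0.01], 0],
  [[0, 0, 0.005], 0],
  [[0, 0, 0], 0],
])

```text
time_s: 11.7
tool_pos: [600.0, -203.8, 118.4]
tcp_rot: [0.0, 0.999, 0.031, 0.009]
contact_force: [7.8, -0.3, 5.0]
width: 0.554
```

```bash
python3 look.py j tray;python3 plan.py 590,-207.7,100,0.0578,1
```

```text
t 11.8 pos [ 599.8 -203.7  118.5] yaw 0.0621 F [ 7.7 -0.6  4.3] w 0.556 j [ 0.32  0.58 -0.09  1.9   0.07  0.65 -1.32]
590,-207.7,100,0.0578,1 row 0 of 1 [[-0.01, 0.0034, 0.0185], np.float64(0.0043)]
```

View pics/v_j.png

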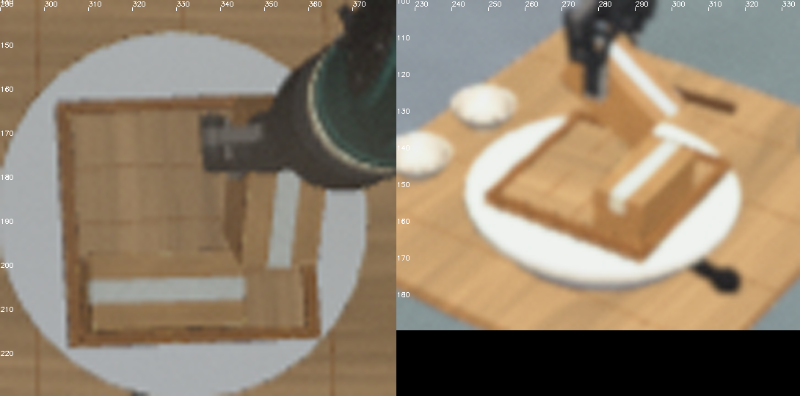

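jog_arm([
  [[0, 0, -0.015], 0],
  [[0.012, 0, 0], 0],
  [[0.012, 0, 0], 0],
  [[0.002, 0, 0], 0],
  [[0, 0, 0.01], 0],
  [[0, 0, 0.012], 0],
  [[0, 0, 0.006], 0],
  [[0, 0, 0.003], 0],
  [[0, 0, 0], 0],
])

```text
time_s: 12.7
tool_pos: [615.4, -205.3, 98.3]
tcp_rot: [-0.0, 1.0, 0.029, -0.001]
contact_force: [-0.3, 0.8, -1.1]
width: 0.558
```

```bash
python3 look.py k tray;python3 plan.py
```

```text
t 12.8 pos [ 616.3 -205.4   99.3] yaw 0.0577 F [-0.2  0.2 -1.9] w 0.558 j [ 0.31  0.63 -0.08  1.86  0.08  0.66 -1.33]
```

View pics/v_k.png

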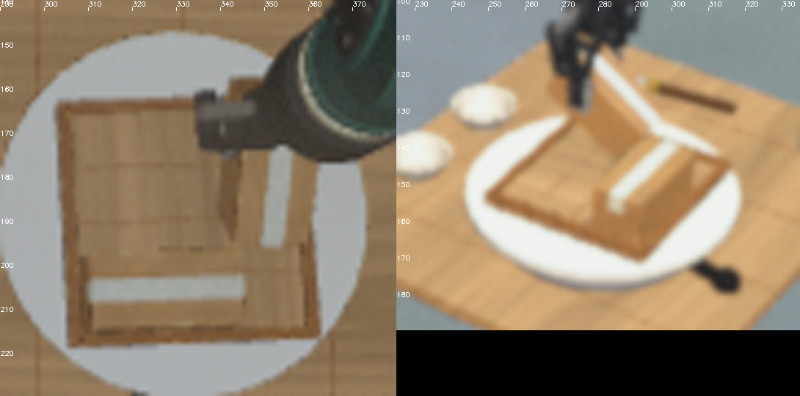

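jog_arm([
  [[0, 0, 0.003], 0],
  [[0, 0, 0.002], 0],
  [[0, 0, 0.002], 0],
  [[0, 0, 0], 0],
])

```text
time_s: 13.2
tool_pos: [616.1, -205.1, 92.0]
tcp_rot: [-0.0, 1.0, 0.029, -0.0]
contact_force: [0.4, -0.3, -1.4]
width: 0.555
```

jog_arm([
  [[0, 0, 0.002], 0],
  [[0, 0, 0.002], 0],
  [[0, 0, 0], 0],
])

```text
time_s: 13.5
tool_pos: [617.3, -205.2, 90.3]
tcp_rot: [0.0, 1.0, 0.029, 0.001]
contact_force: [-1.5, 0.2, 8.4]
width: 0.556
```

jog_arm([
  [[0, 0, 0.002], 0],
  [[0, 0, 0.001], 0],
  [[0, 0, 0], 0],
])

```text
time_s: 13.8
tool_pos: [619.8, -205.1, 88.7]
tcp_rot: [0.0, 1.0, 0.029, 0.003]
contact_force: [0.3, 1.0, 12.8]
width: 0.556
```

jog_arm([
  [[0, 0, -0.007], 0],
  [[0, 0.002, 0], 0],
  [[0, 0.002, 0], 0],
  [[0, 0, 0], 0],
])

```text
time_s: 14.2
tool_pos: [615.7, -210.0, 91.6]
tcp_rot: [0.0, 1.0, 0.028, -0.001]
contact_force: [0.9, 0.5, -1.9]
width: 0.559
```

jog_arm([
  [[0, 0.002, 0], 0],
  [[0, 0, 0], 0],
])

```text
time_s: 14.4
tool_pos: [616.3, -211.7, 91.8]
tcp_rot: [0.0, 1.0, 0.029, -0.0]
contact_force: [-0.7, -0.2, -1.6]
width: 0.557
```

jog_arm([
  [[0, 0.002, 0], 0],
  [[0, 0, 0], 0],
])

```text
time_s: 14.6
tool_pos: [616.6, -212.6, 92.0]
tcp_rot: [-0.001, 1.0, 0.029, -0.0]
contact_force: [-0.2, 1.1, -2.7]
width: 0.557
```

```bash
python3 look.py l tray;python3 plan.py
```

```text
t 14.7 pos [ 616.6 -212.6   92. ] yaw 0.058 F [-1.3  1.4 -2.1] w 0.553 j [ 0.32  0.64 -0.08  1.86  0.08  0.65 -1.32]
```

View pics/v_l.png

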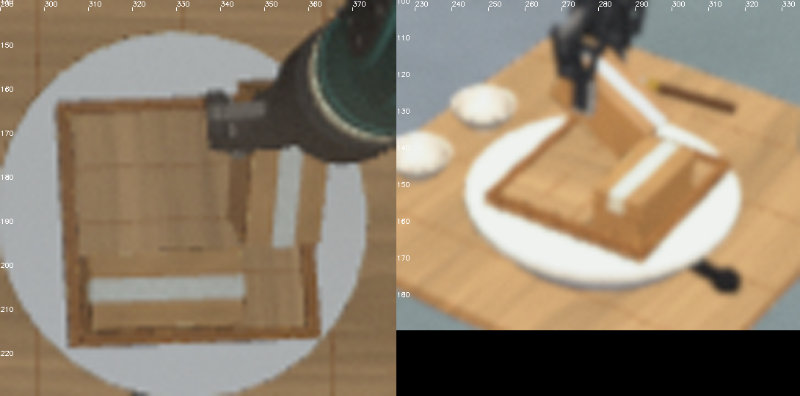

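jog_arm([
  [[-0.005, -0.0015, -0.001], 0],
  [[-0.012, 0, 0], 0],
  [[-0.012, 0, 0], 0],
  [[-0.012, 0, 0], 0],
  [[-0.01, 0, 0], 0],
  [[-0.006, 0, 0], 0],
  [[-0.003, 0, 0], 0],
  [[0, 0, 0], 0],
])

```text
time_s: 15.5
tool_pos: [556.5, -215.3, 93.4]
tcp_rot: [0.0, 1.0, 0.029, 0.0]
contact_force: [0.4, -0.5, -1.8]
width: 0.554
```

```bash
python3 look.py m tray;python3 plan.py
```

```text
t 15.6 pos [ 557.5 -215.1   93.4] yaw 0.0581 F [-0.3 -0.7 -1.1] w 0.561 j [ 0.35  0.58 -0.08  1.98  0.08  0.58 -1.3 ]
```

View pics/v_m.png

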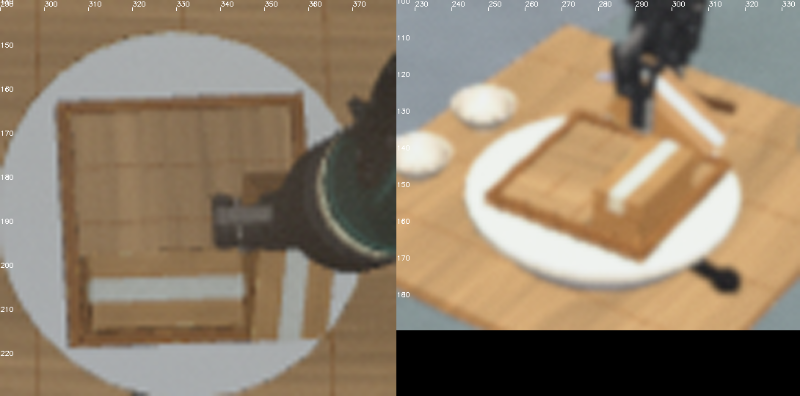

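jog_arm([
  [[-0.006, 0, 0], 0],
  [[-0.006, 0, 0], 0],
  [[0, 0, 0.002], 0],
  [[0, 0, 0.001], 0],
  [[0.0035, 0, 0.0025], 0],
  [[0.0035, 0, 0.0025], 0],
  [[0.0035, 0, 0.0028], 0],
  [[0.003, 0, 0.0028], 0],
], newtons=20)

```text
time_s: 16.4
tool_pos: [568.5, -215.9, 89.3]
tcp_rot: [0.001, 1.0, 0.025, 0.01]
contact_force: [1.5, 2.9, 50.0]
width: 0.563
```

```bash
python3 look.py n tray;python3 plan.py
```

```text
t 16.5 pos [ 570.5 -215.9   89.1] yaw 0.0521 F [ 2.5  2.4 41.2] w 0.554 j [ 0.35  0.6  -0.08  1.97  0.08  0.56 -1.31]
```

View pics/v_n.png

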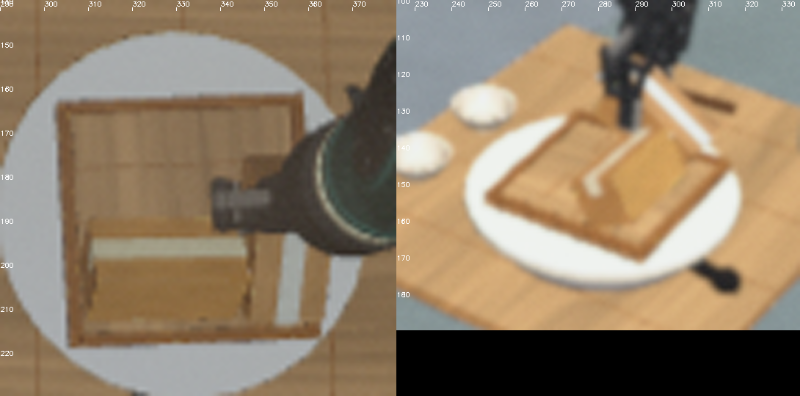

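jog_arm([
  [[0, 0, -0.003], 0],
  [[0, 0, -0.003], 0],
  [[0, 0, -0.004], 0],
  [[0, 0, -0.004], 0],
  [[0, 0, -0.004], 0],
  [[0, 0, -0.004], 0],
  [[0, 0, 0], 0],
], newtons=50)

```text
time_s: 17.2
tool_pos: [557.9, -215.2, 101.6]
tcp_rot: [-0.0, 1.0, 0.029, -0.0]
contact_force: [-0.2, -0.9, -1.5]
width: 0.552
```

```bash
python3 look.py o tray;python3 plan.py
```

```text
t 17.3 pos [ 557.8 -215.1  101.3] yaw 0.0578 F [ 0.4 -0.2 -1.7] w 0.556 j [ 0.35  0.57 -0.08  1.98  0.08  0.6  -1.3 ]
```

View pics/v_o.png

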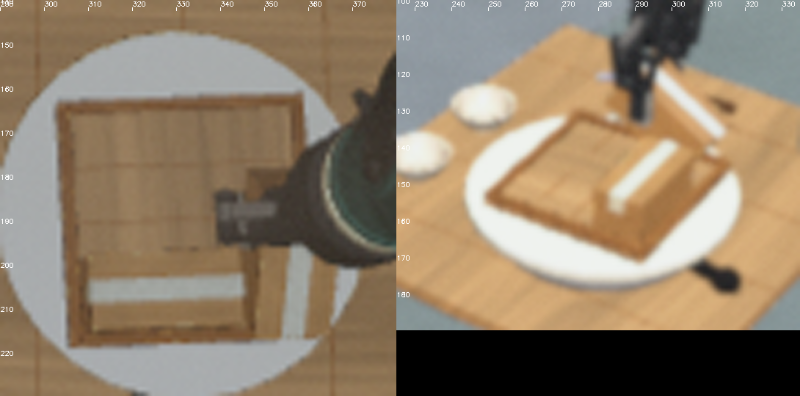

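jog_arm([
  [[0.007, 0, 0], 0],
  [[0.007, 0, 0], 0],
  [[0, 0, 0.004], 0],
  [[0, 0, 0.004], 0],
  [[0, 0, 0.003], 0],
  [[0, 0, 0.001], 0],
  [[0, 0, 0], 0],
], newtons=20)

```text
time_s: 18.0
tool_pos: [571.8, -214.3, 89.3]
tcp_rot: [-0.0, 1.0, 0.029, -0.0]
contact_force: [0.0, -0.2, -1.3]
width: 0.556
```

jog_arm([
  [[0.0035, 0, 0.0025], 0],
  [[0.0035, 0, 0.0025], 0],
  [[0, 0, 0], 0],
])

```text
time_s: 18.3
tool_pos: [578.0, -214.0, 85.0]
tcp_rot: [-0.0, 1.0, 0.029, -0.002]
contact_force: [-2.6, 0.2, 4.4]
width: 0.556
```

jog_arm([
  [[0.003, 0, 0.0028], 0],
  [[0.003, 0, 0.003], 0],
  [[0, 0, 0], 0],
])

```text
time_s: 18.6
tool_pos: [584.5, -213.6, 79.5]
tcp_rot: [-0.0, 1.0, 0.029, -0.001]
contact_force: [-2.9, 1.2, 4.2]
width: 0.554
```

jog_arm([
  [[0.003, 0, 0.003], 0],
  [[0.003, 0, 0.003], 0],
  [[0, 0, 0], 0],
])

```text
time_s: 18.9
tool_pos: [590.5, -213.3, 73.4]
tcp_rot: [-0.0, 1.0, 0.029, -0.001]
contact_force: [-1.9, 0.8, 4.8]
width: 0.56
```

```bash
python3 look.py p tray;python3 plan.py
```

```text
t 19.0 pos [ 590.5 -213.3   73.4] yaw 0.0574 F [-2.7 -0.   4.1] w 0.559 j [ 0.33  0.64 -0.08  1.92  0.08  0.58 -1.32]
```

View pics/v_p.png

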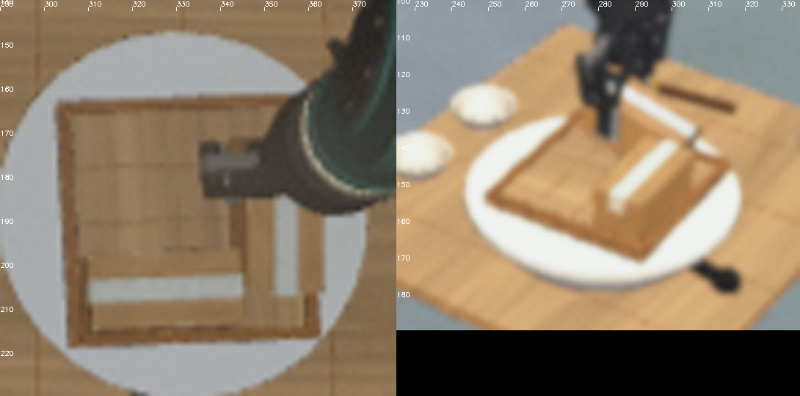

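jog_arm([
  [[0.0028, 0, 0.0035], 0],
  [[0.0026, 0, 0.0036], 0],
  [[0, 0, 0], 0],
])

```text
time_s: 19.3
tool_pos: [596.1, -213.0, 66.0]
tcp_rot: [-0.0, 1.0, 0.029, -0.001]
contact_force: [-2.1, 0.0, 4.8]
width: 0.554
```

jog_arm([
  [[0.0022, 0, 0.0036], 0],
  [[0.001, 0, 0.002], 0],
  [[0, 0, 0], 0],
])

```text
time_s: 19.6
tool_pos: [599.5, -212.8, 60.6]
tcp_rot: [-0.0, 1.0, 0.029, -0.001]
contact_force: [-2.2, 1.0, 4.4]
width: 0.553
```

jog_arm([
  [[0.001, 0, 0.002], 0],
  [[0, 0, 0], 0],
])

```text
time_s: 19.8
tool_pos: [600.6, -212.8, 58.8]
tcp_rot: [0.0, 1.0, 0.029, -0.001]
contact_force: [-1.8, 0.4, 6.1]
width: 0.554
```

jog_arm([
  [[0.0005, 0, 0.0015], 0],
  [[0, 0, 0], 0],
])

```text
time_s: 20.0
tool_pos: [601.3, -212.7, 57.5]
tcp_rot: [0.0, 1.0, 0.029, -0.0]
contact_force: [-2.6, 0.7, 5.9]
width: 0.557
```

jog_arm([
  [[0.0005, 0, 0.0015], 0],
  [[0, 0, 0], 0],
])

```text
time_s: 20.2
tool_pos: [602.1, -212.6, 55.9]
tcp_rot: [0.0, 1.0, 0.029, 0.0]
contact_force: [-2.4, 0.7, 5.1]
width: 0.557
```

```bash
python3 look.py q tray;python3 plan.py
```

```text
t 20.3 pos [ 602.1 -212.7   56. ] yaw 0.0574 F [-1.1  0.4  6. ] w 0.56 j [ 0.32  0.68 -0.07  1.9   0.09  0.56 -1.32]
```

View pics/v_q.png

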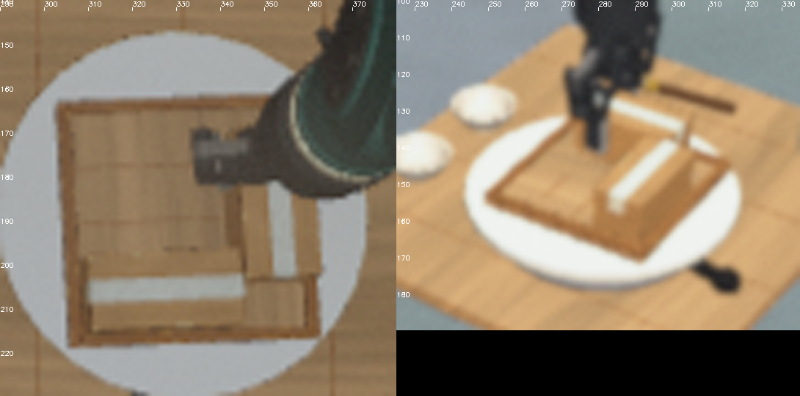

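jog_arm([
  [[0, 0, 0], 0],
  [[0, 0, -0.002], 0],
  [[0, 0, -0.003], 0],
], grip=0.3)

```text
time_s: 20.6
tool_pos: [602.3, -212.6, 60.2]
tcp_rot: [0.0, 1.0, 0.029, 0.0]
contact_force: [1.0, 0.3, 0.0]
width: 0.698
```

jog_arm([
  [[0, 0, 0], 0],
  [[0, 0, 0], 0],
  [[0, 0, 0], 0],
], grip=1)

```text
time_s: 20.9
tool_pos: [602.6, -212.7, 60.7]
tcp_rot: [0.0, 1.0, 0.029, 0.001]
contact_force: [0.1, 0.7, 3.4]
width: 0.56
```

```bash
python3 look.py r tray;python3 plan.py
```

```text
t 21.0 pos [ 602.6 -212.7   60.7] yaw 0.0579 F [ 1.5 -0.7  4.7] w 0.558 j [ 0.32  0.67 -0.07  1.9   0.09  0.57 -1.32]
```

View pics/v_r.png

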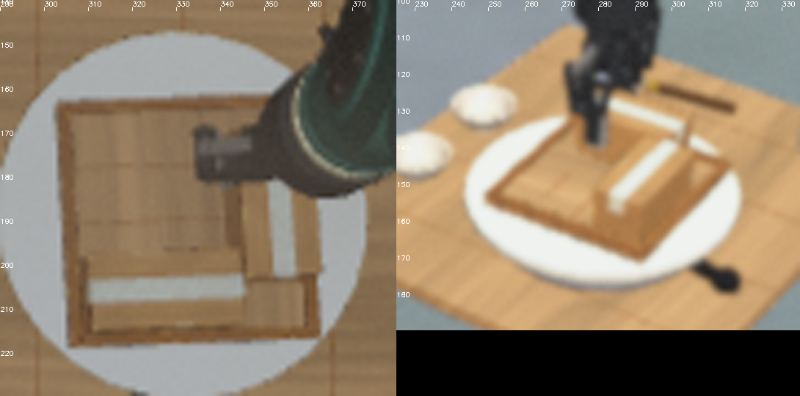

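jog_arm([
  [[-0.005, 0, 0], 0],
  [[-0.008, 0, 0], 0],
  [[-0.008, 0, 0], 0],
  [[-0.006, 0, 0], 0],
  [[-0.003, 0, 0], 0],
  [[0, 0, 0], 0],
])

```text
time_s: 21.6
tool_pos: [572.7, -214.6, 60.7]
tcp_rot: [0.0, 1.0, 0.029, 0.001]
contact_force: [3.8, 0.9, 4.4]
width: 0.562
```

jog_arm([
  [[-0.002, 0, 0], 0],
  [[-0.002, 0, 0], 0],
  [[0, 0, 0], 0],
])

```text
time_s: 21.9
tool_pos: [572.7, -214.5, 61.3]
tcp_rot: [0.001, 1.0, 0.03, 0.005]
contact_force: [8.8, 0.1, 2.5]
width: 0.56
```

```bash
python3 look.py s tray;python3 plan.py
```

```text
t 22.0 pos [ 572.7 -214.5   61.3] yaw 0.0591 F [8.7 1.2 2.5] w 0.559 j [ 0.34  0.64 -0.08  1.97  0.09  0.52 -1.31]
```

View pics/v_s.png

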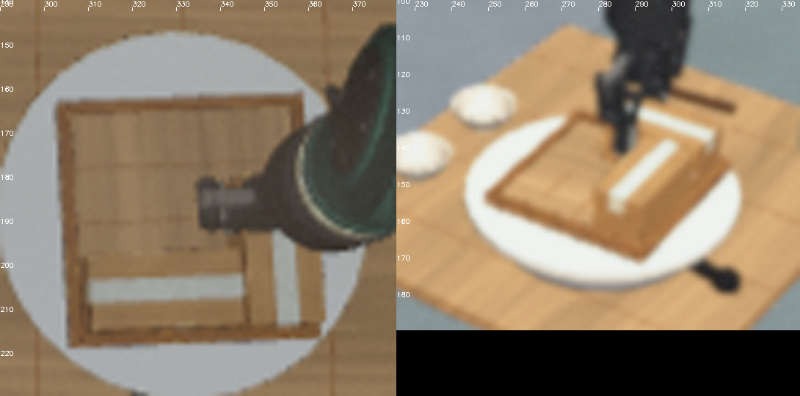

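jog_arm([
  [[0.001, 0.002, 0], 0],
  [[0, 0.001, 0], 0],
  [[0, 0, 0], 0],
])

```text
time_s: 22.3
tool_pos: [572.8, -214.6, 61.0]
tcp_rot: [-0.001, 1.0, 0.03, 0.003]
contact_force: [7.3, 4.7, 5.9]
width: 0.558
```

jog_arm([
  [[-0.001, 0.002, 0], 0],
  [[0, 0, 0], 0],
])

```text
time_s: 22.5
tool_pos: [572.8, -214.7, 61.1]
tcp_rot: [-0.002, 1.0, 0.029, 0.004]
contact_force: [8.9, 6.7, 5.3]
width: 0.555
```

jog_arm([
  [[0, 0, 0], 0],
  [[0.002, -0.003, 0], 0],
  [[0, 0, -0.02], 0],
  [[0, 0, -0.04], 0],
  [[0, 0, -0.04], 0],
  [[0, 0, -0.02], 0],
], grip=0.3)

```text
time_s: 23.1
tool_pos: [568.8, -217.6, 182.2]
tcp_rot: [0.001, 1.0, 0.028, -0.0]
contact_force: [0.7, 0.4, -0.5]
width: 0.698
```

```bash
python3 look.py t tray;python3 plan.py
```

```text
t 23.2 pos [ 569.8 -217.8  182.5] yaw 0.0562 F [ 0.   0.5 -0.2] w 0.701 j [ 0.36  0.48 -0.09  1.9   0.06  0.77 -1.29]
```

View pics/v_t.png

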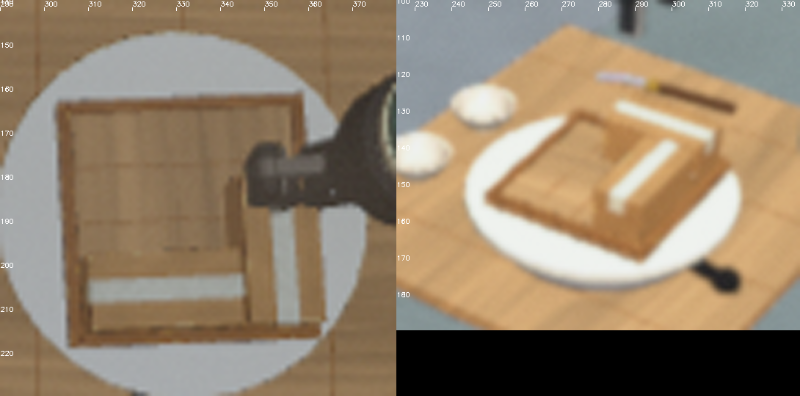

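```bash
python3 plan.py 534.4,252.4,190,0.296,12
```

```text
t 23.2 pos [ 569.8 -217.8  182.5] yaw 0.0562 F [ 0.   0.5 -0.2] w 0.701 j [ 0.36  0.48 -0.09  1.9   0.06  0.77 -1.29]
534.4,252.4,190,0.296,12 row 0 of 12 [[-0.0007, -0.0393, -0.0006], np.float64(-0.02)]
534.4,252.4,190,0.296,12 row 1 of 12 [[0.0, -0.0393, -0.0006], np.float64(-0.02)]
534.4,252.4,190,0.296,12 row 2 of 12 [[0.0008, -0.0393, -0.0006], np.float64(-0.02)]
534.4,252.4,190,0.296,12 row 3 of 12 [[0.0016, -0.0393, -0.0006], np.float64(-0.02)]
534.4,252.4,190,0.296,12 row 4 of 12 [[0.0024, -0.0392, -0.0006], np.float64(-0.02)]
534.4,252.4,190,0.296,12 row 5 of 12 [[0.0032, -0.0392, -0.0006], np.float64(-0.02)]
534.4,252.4,190,0.296,12 row 6 of 12 [[0.004, -0.0391, -0.0006], np.float64(-0.02)]
534.4,252.4,190,0.296,12 row 7 of 12 [[0.0047, -0.039, -0.0006], np.float64(-0.02)]
534.4,252.4,190,0.296,12 row 8 of 12 [[0.0055, -0.0389, -0.0006], np.float64(-0.02)]
534.4,252.4,190,0.296,12 row 9 of 12 [[0.0063, -0.0388, -0.0006], np.float64(-0.02)]
534.4,252.4,190,0.296,12 row 10 of 12 [[0.0071, -0.0387, -0.0006], np.float64(-0.02)]
534.4,252.4,190,0.296,12 row 11 of 12 [[0.0078, -0.0385, -0.0006], np.float64(-0.02)]
```

jog_arm([
  [[-0.001, -0.04, -0.001], -0.02],
  [[0, -0.04, -0.001], -0.02],
  [[0.001, -0.04, -0.001], -0.02],
  [[0.002, -0.04, -0.001], -0.02],
  [[0.002, -0.04, -0.001], -0.02],
  [[0.003, -0.04, -0.001], -0.02],
  [[0.004, -0.04, -0.001], -0.02],
  [[0.005, -0.04, 0], -0.02],
  [[0.0055, -0.04, 0], -0.02],
  [[0.006, -0.04, 0], -0.02],
  [[0.007, -0.04, 0], -0.02],
  [[0.007, -0.028, 0], -0.02],
], grip=0.12)

```text
time_s: 24.4
tool_pos: [530.8, 254.6, 184.9]
tcp_rot: [0.001, 0.989, 0.15, -0.003]
contact_force: [0.1, 0.0, -0.3]
width: 0.882
```

jog_arm([
  [[0, 0, 0], 0],
  [[0, 0, 0], 0],
])

```text
time_s: 24.6
tool_pos: [531.9, 251.9, 185.1]
tcp_rot: [0.001, 0.989, 0.149, -0.002]
contact_force: [0.6, -0.8, -0.6]
width: 0.881
```

```bash
python3 plan.py 534.4,252.4,100,0.296,1
```

```text
t 24.6 pos [531.9 251.9 185.1] yaw 0.2987 F [ 0.6 -0.8 -0.6] w 0.881 j [-0.37  0.46 -0.21  1.93  0.13  0.77 -1.92]
534.4,252.4,100,0.296,1 row 0 of 1 [[0.0025, 0.0003, 0.0851], np.float64(0.0027)]
```

jog_arm([
  [[0.002, 0, 0.03], 0],
  [[0, 0, 0.035], 0],
  [[0, 0, 0.025], 0],
  [[0, 0, 0.012], 0],
  [[0, 0, 0.005], 0],
  [[0, 0, 0], 0],
])

```text
time_s: 25.2
tool_pos: [535.7, 252.5, 79.8]
tcp_rot: [0.0, 0.989, 0.148, -0.001]
contact_force: [-0.7, 0.8, 0.9]
width: 0.882
```

```bash
python3 - <<'E'
from h import *
s=get_image("side")[:,:,::-1];cv2.imwrite("pics/side_u.png",s);crop(s,170,150,260,240,7,"pics/u1.png")
E
python3 plan.py 534.4,252.4,45,0.296,1
```

```text
t 25.25 pos [536.2 253.2  80.7] yaw 0.2968 F [-0.1  0.3 -0.6] w 0.879 j [-0.4   0.6  -0.17  2.    0.18  0.56 -1.97]
534.4,252.4,45,0.296,1 row 0 of 1 [[-0.002, 0.0003, 0.0357], np.float64(0.0008)]
```

View pics/u1.png

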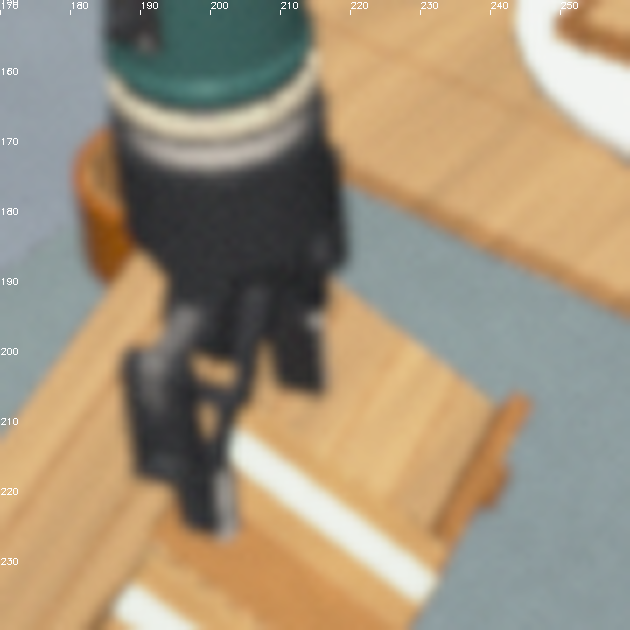

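jog_arm([
  [[0, 0, 0.012], 0],
  [[0, 0, 0.014], 0],
  [[-0.001, 0, 0.006], 0],
  [[0, 0, 0.003], 0],
  [[0, 0, 0], 0],
])

```text
time_s: 25.75
tool_pos: [534.2, 253.3, 44.5]
tcp_rot: [0.0, 0.989, 0.148, -0.001]
contact_force: [0.4, 0.0, -0.2]
width: 0.885
```

jog_arm([
  [[0, 0, 0], 0],
  [[0, 0, 0], 0],
  [[0, 0, 0], 0],
  [[0, 0, 0], 0],
], grip=1, newtons=50)

```text
time_s: 26.15
tool_pos: [535.1, 253.5, 45.7]
tcp_rot: [-0.0, 0.989, 0.148, 0.0]
contact_force: [0.1, 0.0, 2.7]
width: 0.557
```

jog_arm([
  [[0, 0, -0.005], 0],
  [[0, 0, -0.015], 0],
  [[0, 0, -0.03], 0],
  [[0, 0, -0.04], 0],
  [[0, 0, -0.04], 0],
  [[0, 0, -0.02], 0],
  [[0, 0, -0.005], 0],
])

```text
time_s: 26.85
tool_pos: [536.3, 254.5, 204.1]
tcp_rot: [-0.001, 0.989, 0.148, 0.003]
contact_force: [-0.4, 0.2, -2.5]
width: 0.558
```

```bash
python3 - <<'E'
from h import *
s=get_image("side")[:,:,::-1];cv2.imwrite("pics/side_v.png",s);crop(s,150,110,260,260,4,"pics/v1.png")
E
python3 plan.py
```

```text
t 26.9 pos [535.7 254.  202.9] yaw 0.2977 F [ 0.8  0.4 -2.7] w 0.554 j [-0.36  0.44 -0.21  1.92  0.13  0.8  -1.92]
```

View pics/v1.png

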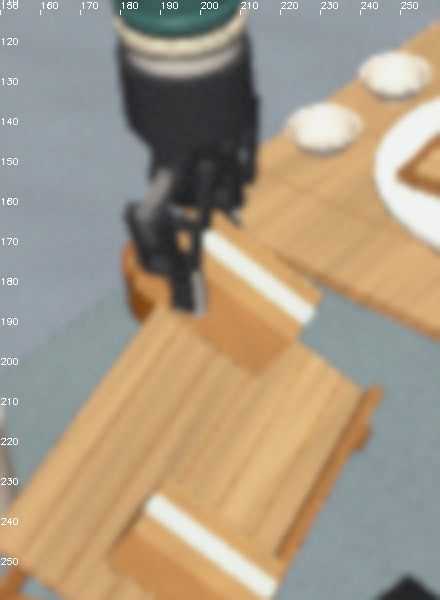

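```bash
python3 plan.py 613,-121.4,200,1.6286,10
```

```text
t 26.9 pos [535.7 254.  202.9] yaw 0.2977 F [ 0.8  0.4 -2.7] w 0.554 j [-0.36  0.44 -0.21  1.92  0.13  0.8  -1.92]
613,-121.4,200,1.6286,10 row 0 of 10 [[-0.0036, 0.0382, 0.0003], np.float64(-0.1331)]
613,-121.4,200,1.6286,10 row 1 of 10 [[-0.0087, 0.0373, 0.0003], np.float64(-0.1331)]
613,-121.4,200,1.6286,10 row 2 of 10 [[-0.0135, 0.0359, 0.0003], np.float64(-0.1331)]
613,-121.4,200,1.6286,10 row 3 of 10 [[-0.0182, 0.0337, 0.0003], np.float64(-0.1331)]
613,-121.4,200,1.6286,10 row 4 of 10 [[-0.0225, 0.031, 0.0003], np.float64(-0.1331)]
613,-121.4,200,1.6286,10 row 5 of 10 [[-0.0264, 0.0278, 0.0003], np.float64(-0.1331)]
613,-121.4,200,1.6286,10 row 6 of 10 [[-0.0299, 0.024, 0.0003], np.float64(-0.1331)]
613,-121.4,200,1.6286,10 row 7 of 10 [[-0.0328, 0.0199, 0.0003], np.float64(-0.1331)]
613,-121.4,200,1.6286,10 row 8 of 10 [[-0.0351, 0.0153, 0.0003], np.float64(-0.1331)]
613,-121.4,200,1.6286,10 row 9 of 10 [[-0.0369, 0.0105, 0.0003], np.float64(-0.1331)]
```

jog_arm([
  [[-0.0036, 0.038, 0], -0.133],
  [[-0.0087, 0.037, 0], -0.133],
  [[-0.0135, 0.036, 0], -0.133],
  [[-0.018, 0.034, 0], -0.133],
  [[-0.0225, 0.031, 0], -0.133],
  [[-0.0264, 0.028, 0], -0.133],
  [[-0.03, 0.024, 0], -0.133],
  [[-0.033, 0.02, 0], -0.133],
  [[-0.035, 0.015, 0], -0.133],
  [[-0.02, 0.006, 0], -0.134],
  [[-0.016, 0.004, 0], 0],
  [[0, 0, 0], 0],
])

```text
time_s: 28.1
tool_pos: [613.0, -123.7, 198.6]
tcp_rot: [-0.001, 0.689, 0.725, -0.001]
contact_force: [0.1, 0.0, -1.6]
width: 0.554
```

```bash
python3 plan.py 613,-121.4,130,1.6286,1
```

```text
t 28.1 pos [ 613.  -123.7  198.6] yaw 1.6217 F [ 0.1  0.  -1.6] w 0.554 j [ 0.48  0.52 -0.51  1.83  0.32  0.87 -0.13]
613,-121.4,130,1.6286,1 row 0 of 1 [[0.0023, 0.0001, 0.0686], np.float64(-0.0069)]
```

jog_arm([
  [[0.001, 0, 0.02], 0],
  [[0, 0, 0.03], 0],
  [[0, 0, 0.025], 0],
  [[0, 0, 0.015], 0],
  [[0, 0, 0.008], 0],
  [[0, 0, 0.003], 0],
  [[0, 0, 0], 0],
])

```text
time_s: 28.8
tool_pos: [614.0, -119.0, 99.6]
tcp_rot: [0.0, 0.686, 0.727, 0.0]
contact_force: [0.5, 0.3, -1.8]
width: 0.554
```

```bash
python3 look.py w tray;python3 plan.py
```

```text
t 28.9 pos [ 614.5 -119.4  100.3] yaw 1.6287 F [ 0.4 -0.1 -1.9] w 0.555 j [ 0.43  0.64 -0.44  1.9   0.41  0.69 -0.2 ]
```

View pics/v_w.png

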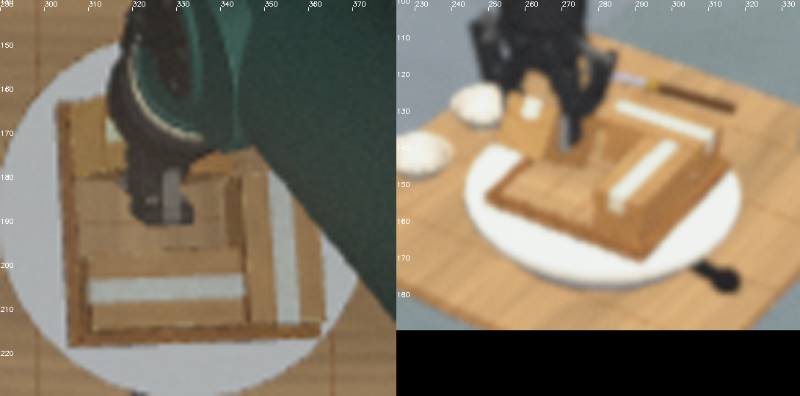

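jog_arm([
  [[0, 0, 0.004], 0],
  [[0, 0, 0.003], 0],
  [[0, 0.001, 0.001], 0],
  [[0, 0, 0], 0],
])

```text
time_s: 29.3
tool_pos: [613.8, -119.7, 91.4]
tcp_rot: [-0.0, 0.686, 0.727, -0.001]
contact_force: [-2.3, 0.2, 1.8]
width: 0.554
```

jog_arm([
  [[0, 0.0015, 0], 0],
  [[0, 0.001, 0], 0],
  [[0, 0, 0], 0],
])

```text
time_s: 29.6
tool_pos: [616.8, -119.6, 91.3]
tcp_rot: [-0.0, 0.686, 0.727, -0.0]
contact_force: [-4.1, -0.2, 2.6]
width: 0.558
```

jog_arm([
  [[0, 0, -0.003], 0],
  [[0, 0, 0], 0],
])

```text
time_s: 29.8
tool_pos: [618.4, -119.1, 94.5]
tcp_rot: [0.001, 0.686, 0.727, 0.001]
contact_force: [-0.3, -0.2, -1.3]
width: 0.553
```

jog_arm([
  [[0, 0.001, 0], 0],
  [[0, 0.001, 0], 0],
  [[0, 0, 0], 0],
])

```text
time_s: 30.1
tool_pos: [619.1, -119.1, 94.0]
tcp_rot: [-0.0, 0.686, 0.727, 0.0]
contact_force: [0.8, 0.1, -2.2]
width: 0.554
```

jog_arm([
  [[0, 0.0015, 0], 0],
  [[0, 0.0015, 0], 0],
  [[0, 0, 0], 0],
])

```text
time_s: 30.4
tool_pos: [619.5, -119.1, 93.6]
tcp_rot: [-0.002, 0.687, 0.727, -0.002]
contact_force: [-4.5, 0.1, 0.6]
width: 0.556
```

```bash
python3 look.py w2 tray;python3 plan.py
```

```text
t 30.5 pos [ 619.5 -119.2   93.7] yaw 1.6281 F [-5.5  0.7 -0.2] w 0.553 j [ 0.42  0.65 -0.44  1.89  0.42  0.69 -0.21]
```

View pics/v_w2.png

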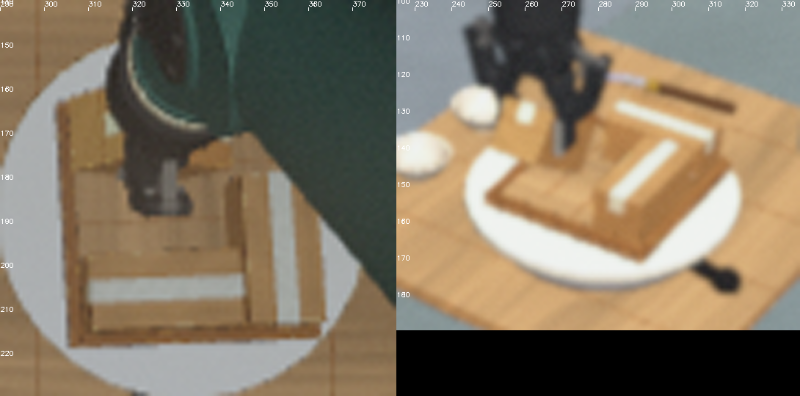

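jog_arm([
  [[-0.004, -0.0025, -0.001], 0],
  [[-0.01, 0, 0], 0],
  [[-0.012, 0, 0], 0],
  [[-0.01, 0, 0], 0],
  [[-0.007, 0, 0], 0],
  [[-0.003, 0, 0], 0],
  [[0, 0, 0], 0],
])

```text
time_s: 31.2
tool_pos: [622.1, -167.0, 95.0]
tcp_rot: [0.0, 0.687, 0.727, -0.001]
contact_force: [-2.2, -1.3, -2.6]
width: 0.557
```

```bash
python3 look.py x tray;python3 plan.py
```

```text
t 31.3 pos [ 622.1 -166.4   95.2] yaw 1.6281 F [-2.8 -1.7 -2.2] w 0.557 j [ 0.49  0.66 -0.44  1.86  0.42  0.71 -0.13]
```

View pics/v_x.png

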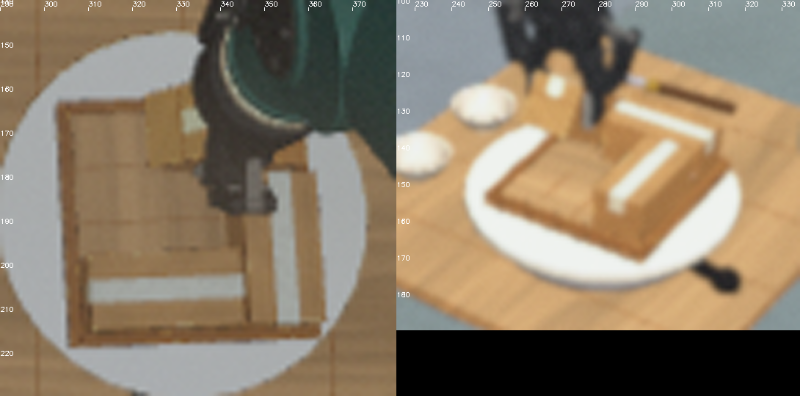

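jog_arm([
  [[0, 0, 0.003], 0],
  [[0, 0, 0.002], 0],
  [[0.0035, 0, 0.0025], 0],
  [[0.0035, 0, 0.0025], 0],
  [[0.0033, 0, 0.0028], 0],
  [[0, 0, 0], 0],
], newtons=20)

```text
time_s: 31.9
tool_pos: [622.2, -155.2, 84.1]
tcp_rot: [0.001, 0.686, 0.728, -0.001]
contact_force: [-4.8, -0.8, 8.0]
width: 0.559
```

jog_arm([
  [[0.003, 0, 0.003], 0],
  [[0.003, 0, 0.003], 0],
  [[0.003, 0, 0.003], 0],
  [[0.0028, 0, 0.0034], 0],
  [[0, 0, 0], 0],
])

```text
time_s: 32.4
tool_pos: [621.4, -142.9, 71.4]
tcp_rot: [0.001, 0.686, 0.728, -0.0]
contact_force: [-4.5, -0.4, 6.7]
width: 0.55
```

jog_arm([
  [[0.0027, 0, 0.0036], 0],
  [[0.0024, 0, 0.0037], 0],
  [[0.002, 0, 0.0036], 0],
  [[0.001, 0, 0.002], 0],
  [[0, 0, 0], 0],
])

```text
time_s: 32.9
tool_pos: [620.8, -134.7, 58.5]
tcp_rot: [0.001, 0.686, 0.728, -0.0]
contact_force: [-5.4, -0.9, 7.8]
width: 0.552
```

jog_arm([
  [[0, 0, 0], 0],
  [[0, 0, -0.002], 0],
  [[0, 0, 0], 0],
], grip=0.3)

```text
time_s: 33.2
tool_pos: [622.3, -134.2, 59.8]
tcp_rot: [0.001, 0.686, 0.728, 0.001]
contact_force: [0.2, -0.4, 0.2]
width: 0.699
```

```bash
python3 look.py y tray;python3 plan.py
```

```text
t 33.3 pos [ 621.4 -134.6   59.3] yaw 1.6293 F [ 0.8 -0.2  1.4] w 0.7 j [ 0.42  0.7  -0.41  1.9   0.45  0.63 -0.21]
```

View pics/v_y.png

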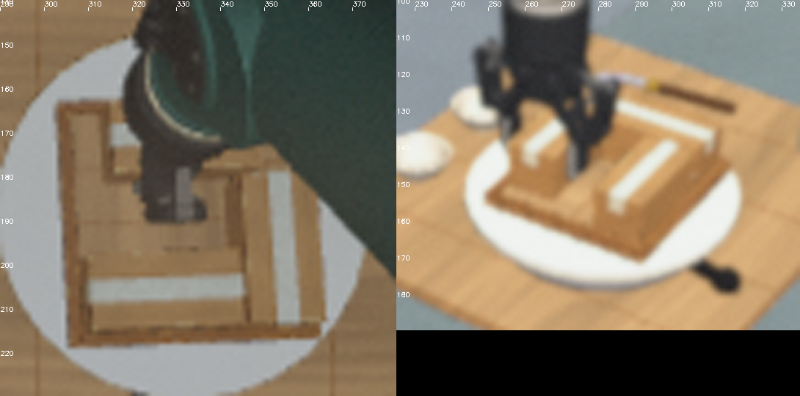

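jog_arm([
  [[0, 0, 0], 0],
  [[0, 0, 0], 0],
  [[0, 0, 0], 0],
  [[-0.005, 0, 0], 0],
  [[-0.008, 0, 0], 0],
  [[-0.008, 0, 0], 0],
  [[-0.005, 0, 0], 0],
  [[-0.003, 0, 0], 0],
  [[0, 0, 0], 0],
], grip=1)

```text
time_s: 34.2
tool_pos: [622.4, -165.5, 59.2]
tcp_rot: [0.001, 0.687, 0.727, -0.0]
contact_force: [0.0, -0.5, 1.3]
width: 0.558
```

jog_arm([
  [[-0.002, 0, 0], 0],
  [[-0.002, 0, 0], 0],
  [[0, 0, 0], 0],
])

```text
time_s: 34.5
tool_pos: [622.4, -166.7, 59.2]
tcp_rot: [-0.0, 0.686, 0.728, 0.0]
contact_force: [0.3, 3.9, 1.5]
width: 0.554
```

jog_arm([
  [[-0.002, 0.002, 0], 0],
  [[0, 0.002, 0], 0],
  [[0, 0, 0], 0],
])

```text
time_s: 34.8
tool_pos: [622.4, -166.6, 59.3]
tcp_rot: [-0.004, 0.686, 0.728, -0.002]
contact_force: [-7.6, 7.7, 10.9]
width: 0.561
```

jog_arm([
  [[0, 0.002, 0], 0],
  [[0, 0, 0], 0],
])

```text
time_s: 35.0
tool_pos: [622.3, -166.7, 59.3]
tcp_rot: [-0.005, 0.686, 0.727, -0.004]
contact_force: [-10.5, 7.1, 14.5]
width: 0.554
```

```bash
python3 look.py z tray;python3 plan.py
```

```text
t 35.1 pos [ 622.4 -166.6   59.4] yaw 1.6292 F [-11.    6.6  15. ] w 0.558 j [ 0.47  0.71 -0.42  1.87  0.44  0.67 -0.15]
```

View pics/v_z.png

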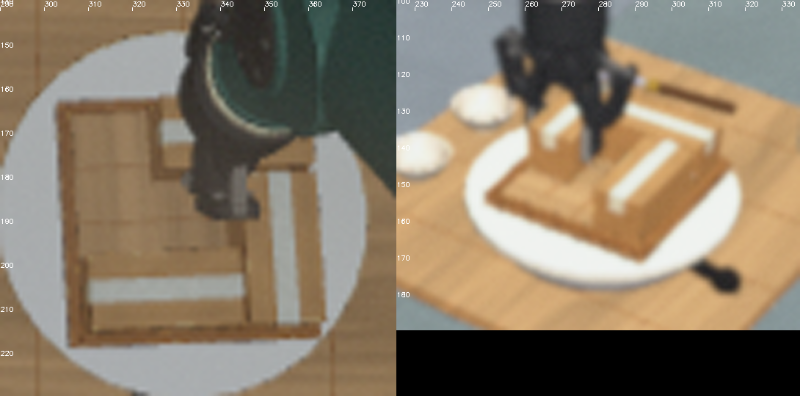

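jog_arm([
  [[0.001, -0.003, 0], 0],
  [[0, 0, 0], 0],
  [[0, 0, 0], 0],
  [[0, 0, -0.02], 0],
  [[0, 0, -0.04], 0],
  [[0, 0, -0.04], 0],
  [[0, 0, -0.03], 0],
  [[0, 0, 0], 0],
], grip=0.3)

```text
time_s: 35.9
tool_pos: [629.6, -170.0, 194.2]
tcp_rot: [0.005, 0.687, 0.727, 0.003]
contact_force: [0.5, 0.7, 0.8]
width: 0.701
```

```bash
python3 look.py aa tray;python3 plan.py 508.7,336.3,190,0.296,13
```

```text
t 36.0 pos [ 625.9 -169.8  189.6] yaw 1.6278 F [ 0.2  0.3 -0.1] w 0.7 j [ 0.54  0.56 -0.5   1.79  0.34  0.88 -0.06]
508.7,336.3,190,0.296,13 row 0 of 13 [[0.0394, -0.0068, -0.0], np.float64(0.1024)]
508.7,336.3,190,0.296,13 row 1 of 13 [[0.0385, -0.0108, -0.0], np.float64(0.1024)]
508.7,336.3,190,0.296,13 row 2 of 13 [[0.0372, -0.0147, -0.0], np.float64(0.1024)]
508.7,336.3,190,0.296,13 row 3 of 13 [[0.0355, -0.0184, -0.0], np.float64(0.1024)]
508.7,336.3,190,0.296,13 row 4 of 13 [[0.0334, -0.0219, -0.0], np.float64(0.1024)]
508.7,336.3,190,0.296,13 row 5 of 13 [[0.031, -0.0252, -0.0], np.float64(0.1024)]
508.7,336.3,190,0.296,13 row 6 of 13 [[0.0283, -0.0283, -0.0], np.float64(0.1024)]
508.7,336.3,190,0.296,13 row 7 of 13 [[0.0252, -0.031, -0.0], np.float64(0.1024)]
508.7,336.3,190,0.296,13 row 8 of 13 [[0.0219, -0.0334, -0.0], np.float64(0.1024)]
508.7,336.3,190,0.296,13 row 9 of 13 [[0.0184, -0.0355, -0.0], np.float64(0.1024)]
508.7,336.3,190,0.296,13 row 10 of 13 [[0.0147, -0.0372, -0.0], np.float64(0.1024)]
508.7,336.3,190,0.296,13 row 11 of 13 [[0.0108, -0.0385, -0.0], np.float64(0.1024)]
508.7,336.3,190,0.296,13 row 12 of 13 [[0.0068, -0.0394, -0.0], np.float64(0.1024)]
```

View pics/v_aa.png

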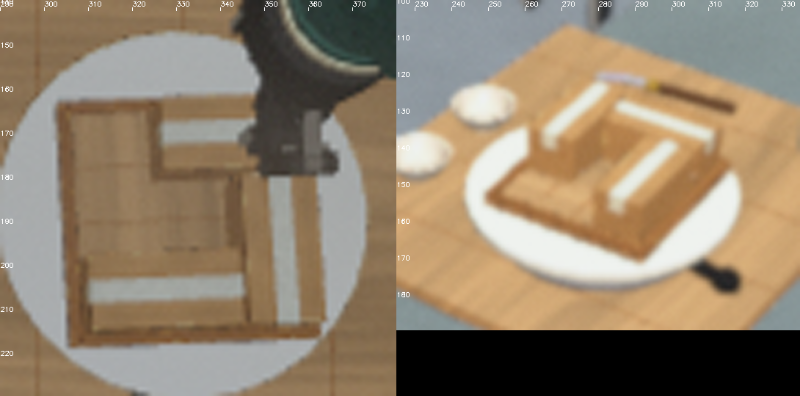

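jog_arm([
  [[0.039, -0.007, 0], 0.1024],
  [[0.0385, -0.011, 0], 0.1024],
  [[0.037, -0.015, 0], 0.1024],
  [[0.0355, -0.018, 0], 0.1024],
  [[0.0335, -0.022, 0], 0.1024],
  [[0.031, -0.025, 0], 0.1024],
  [[0.028, -0.028, 0], 0.1024],
  [[0.025, -0.031, 0], 0.1024],
  [[0.022, -0.0335, 0], 0.1024],
  [[0.0185, -0.0355, 0], 0.1024],
  [[0.0147, -0.037, 0], 0.1024],
  [[0.011, -0.0385, 0], 0.1024],
], grip=0.12)

```text
time_s: 37.2
tool_pos: [515.4, 297.6, 187.0]
tcp_rot: [0.001, 0.981, 0.196, -0.002]
contact_force: [0.7, 0.5, 0.5]
width: 0.881
```

jog_arm([
  [[0.005, -0.025, 0], 0.1],
  [[0.002, -0.012, 0], 0],
  [[0, 0, 0], 0],
  [[0, 0, 0], 0],
])

```text
time_s: 37.6
tool_pos: [510.2, 332.0, 188.1]
tcp_rot: [0.001, 0.989, 0.149, -0.001]
contact_force: [-0.0, -1.1, -0.4]
width: 0.881
```

```bash
python3 plan.py 508.7,336.3,80,0.296,1
```

```text
t 37.6 pos [510.2 332.  188.1] yaw 0.2996 F [-0.  -1.1 -0.4] w 0.881 j [-0.5   0.48 -0.2   1.89  0.13  0.79 -2.05]
508.7,336.3,80,0.296,1 row 0 of 1 [[-0.0002, -0.0046, 0.1081], np.float64(0.0036)]
```

jog_arm([
  [[0, -0.0045, 0.03], 0.003],
  [[0, 0, 0.035], 0],
  [[0, 0, 0.025], 0],
  [[0, 0, 0.012], 0],
  [[0, 0, 0.005], 0],
  [[0, 0, 0], 0],
])

```text
time_s: 38.2
tool_pos: [509.2, 337.6, 82.1]
tcp_rot: [0.0, 0.989, 0.147, -0.0]
contact_force: [-0.4, -0.3, -1.1]
width: 0.88
```

```bash
python3 - <<'E'
from h import *
s=get_image("side")[:,:,::-1];cv2.imwrite("pics/side_ab.png",s);crop(s,150,170,250,270,7,"pics/ab1.png")
E
python3 plan.py 508.7,336.3,45,0.296,1
```

```text
t 38.25 pos [509.5 338.3  82.8] yaw 0.296 F [-0.2 -0.3  0.8] w 0.878 j [-0.54  0.62 -0.17  1.95  0.18  0.59 -2.11]
508.7,336.3,45,0.296,1 row 0 of 1 [[-0.0014, 0.0017, 0.0378], np.float64(0.0)]
```

View pics/ab1.png

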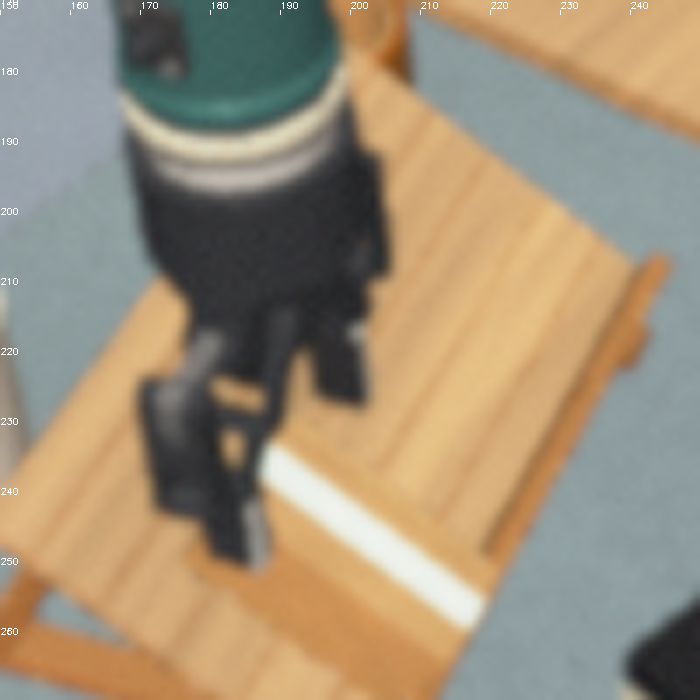

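jog_arm([
  [[0, 0.001, 0.012], 0],
  [[0, 0, 0.014], 0],
  [[-0.001, 0, 0.007], 0],
  [[0, 0, 0.003], 0],
  [[0, 0, 0], 0],
])

```text
time_s: 38.75
tool_pos: [507.3, 337.3, 45.3]
tcp_rot: [0.0, 0.989, 0.148, -0.001]
contact_force: [0.2, -0.1, -1.5]
width: 0.883
```

jog_arm([
  [[0, 0, 0], 0],
  [[0, 0, 0], 0],
  [[0, 0, 0], 0],
  [[0, 0, 0], 0],
], grip=1, newtons=50)

```text
time_s: 39.15
tool_pos: [508.3, 337.6, 46.8]
tcp_rot: [-0.0, 0.989, 0.148, 0.0]
contact_force: [0.4, -0.2, 3.8]
width: 0.553
```

jog_arm([
  [[0, 0, -0.005], 0],
  [[0, 0, -0.015], 0],
  [[0, 0, -0.03], 0],
  [[0, 0, -0.04], 0],
  [[0, 0, -0.04], 0],
  [[0, 0, -0.02], 0],
  [[0, 0, -0.005], 0],
])

```text
time_s: 39.85
tool_pos: [509.5, 338.8, 205.2]
tcp_rot: [-0.002, 0.989, 0.148, 0.003]
contact_force: [0.9, 0.2, -0.8]
width: 0.557
```

```bash
python3 - <<'E'
from h import *
s=get_image("side")[:,:,::-1];cv2.imwrite("pics/side_ac.png",s);crop(s,140,130,250,270,4,"pics/ac1.png")
E
python3 plan.py
```

```text
t 39.9 pos [508.9 338.2 204. ] yaw 0.2969 F [ 0.7 -0.2 -1. ] w 0.559 j [-0.51  0.46 -0.21  1.87  0.13  0.82 -2.06]
```

View pics/ac1.png

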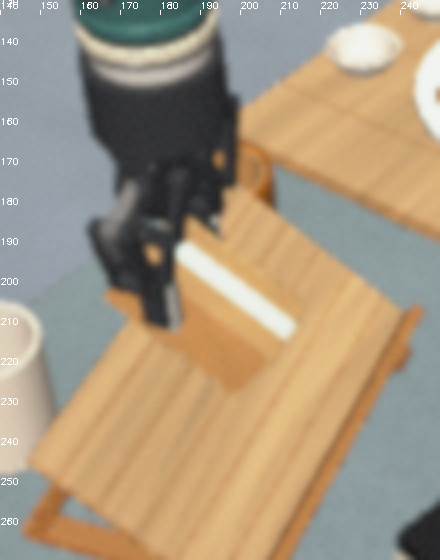

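```bash
python3 plan.py 554,-216,200,3.199,20
```

```text
t 39.9 pos [508.9 338.2 204. ] yaw 0.2969 F [ 0.7 -0.2 -1. ] w 0.559 j [-0.51  0.46 -0.21  1.87  0.13  0.82 -2.06]
554,-216,200,3.199,20 row 0 of 20 [[-0.0059, 0.0272, 0.0002], np.float64(-0.1451)]
554,-216,200,3.199,20 row 1 of 20 [[-0.0098, 0.026, 0.0002], np.float64(-0.1451)]
554,-216,200,3.199,20 row 2 of 20 [[-0.0135, 0.0243, 0.0002], np.float64(-0.1451)]
554,-216,200,3.199,20 row 3 of 20 [[-0.0168, 0.0221, 0.0002], np.float64(-0.1451)]
554,-216,200,3.199,20 row 4 of 20 [[-0.0199, 0.0194, 0.0002], np.float64(-0.1451)]
554,-216,200,3.199,20 row 5 of 20 [[-0.0225, 0.0164, 0.0002], np.float64(-0.1451)]
554,-216,200,3.199,20 row 6 of 20 [[-0.0246, 0.013, 0.0002], np.float64(-0.1451)]
554,-216,200,3.199,20 row 7 of 20 [[-0.0262, 0.0093, 0.0002], np.float64(-0.1451)]
554,-216,200,3.199,20 row 8 of 20 [[-0.0273, 0.0054, 0.0002], np.float64(-0.1451)]
554,-216,200,3.199,20 row 9 of 20 [[-0.0278, 0.0014, 0.0002], np.float64(-0.1451)]
554,-216,200,3.199,20 row 10 of 20 [[-0.0277, -0.0027, 0.0002], np.float64(-0.1451)]
554,-216,200,3.199,20 row 11 of 20 [[-0.027, -0.0066, 0.0002], np.float64(-0.1451)]
554,-216,200,3.199,20 row 12 of 20 [[-0.0258, -0.0105, 0.0002], np.float64(-0.1451)]
554,-216,200,3.199,20 row 13 of 20 [[-0.024, -0.0141, 0.0002], np.float64(-0.1451)]
554,-216,200,3.199,20 row 14 of 20 [[-0.0217, -0.0174, 0.0002], np.float64(-0.1451)]
554,-216,200,3.199,20 row 15 of 20 [[-0.0189, -0.0204, 0.0002], np.float64(-0.1451)]
554,-216,200,3.199,20 row 16 of 20 [[-0.0158, -0.0229, 0.0002], np.float64(-0.1451)]
554,-216,200,3.199,20 row 17 of 20 [[-0.0123, -0.0249, 0.0002], np.float64(-0.1451)]
554,-216,200,3.199,20 row 18 of 20 [[-0.0086, -0.0264, 0.0002], np.float64(-0.1451)]
554,-216,200,3.199,20 row 19 of 20 [[-0.0047, -0.0274, 0.0002], np.float64(-0.1451)]
```

jog_arm([
  [[-0.006, 0.027, 0], -0.145],
  [[-0.01, 0.026, 0], -0.145],
  [[-0.0135, 0.0245, 0], -0.145],
  [[-0.017, 0.022, 0], -0.145],
  [[-0.02, 0.0195, 0], -0.145],
  [[-0.0225, 0.0165, 0], -0.145],
  [[-0.0245, 0.013, 0], -0.145],
  [[-0.026, 0.0095, 0], -0.145],
  [[-0.027, 0.0055, 0], -0.145],
  [[-0.028, 0.0015, 0], -0.145],
  [[-0.0275, -0.0025, 0], -0.145],
  [[-0.027, -0.0065, 0], -0.145],
])

```text
time_s: 41.1
tool_pos: [533.9, 3.7, 199.5]
tcp_rot: [-0.001, 0.522, 0.853, -0.001]
contact_force: [0.5, -0.4, -1.5]
width: 0.554
```

jog_arm([
  [[-0.026, -0.0105, 0], -0.145],
  [[-0.024, -0.014, 0], -0.145],
  [[-0.0215, -0.0175, 0], -0.145],
  [[-0.019, -0.0205, 0], -0.145],
  [[-0.016, -0.023, 0], -0.145],
  [[-0.0125, -0.025, 0], -0.145],
  [[-0.0085, -0.0265, 0], -0.145],
  [[-0.004, -0.018, 0], -0.145],
  [[0, -0.008, 0], 0],
  [[0, 0, 0], 0],
  [[0, 0, 0], 0],
])

```text
time_s: 42.2
tool_pos: [553.3, -214.3, 200.6]
tcp_rot: [-0.001, -0.027, 1.0, 0.001]
contact_force: [-0.4, 0.9, -1.4]
width: 0.558
```

```bash
python3 plan.py 554,-216,150,-3.084,1
```

```text
t 42.2 pos [ 553.3 -214.3  200.6] yaw -3.0866 F [-0.4  0.9 -1.4] w 0.558 j [ 0.92  0.58 -0.9   1.89  0.56  0.94  1.38]
554,-216,150,-3.084,1 row 0 of 1 [[-0.0006, -0.0017, 0.0506], np.float64(-0.0026)]
```

Descend to just above carton 1's top.

jog_arm([
  [[0, -0.001, 0.02], -0.002],
  [[0, 0, 0.02], 0],
  [[0, 0, 0.01], 0],
  [[0, 0, 0.005], 0],
  [[0, 0, 0], 0],
])

```text
time_s: 42.7
tool_pos: [553.7, -215.9, 145.9]
tcp_rot: [-0.0, -0.029, 1.0, 0.0]
contact_force: [0.1, -0.5, -0.8]
width: 0.554
```

```bash
python3 look.py ad tray;python3 plan.py
```

```text
t 42.8 pos [ 554.5 -216.4  146.8] yaw -3.0837 F [-0.1  0.1 -0.7] w 0.556 j [ 0.88  0.64 -0.85  1.93  0.64  0.86  1.32]
```

View pics/v_ad.png

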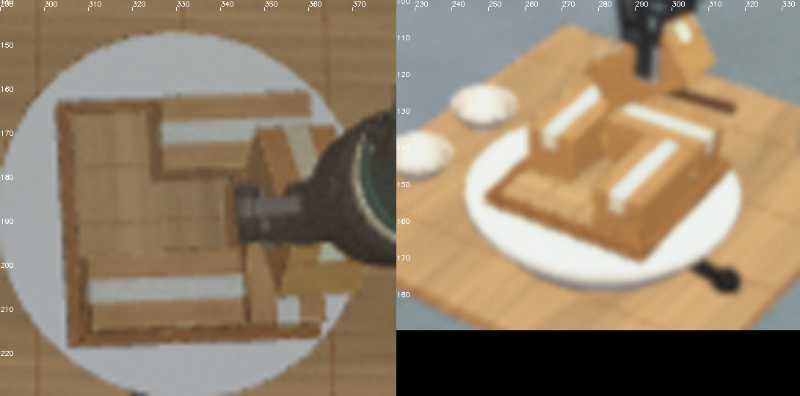

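jog_arm([
  [[0, 0, 0.004], 0],
  [[0, 0, 0.003], 0],
  [[0, 0, 0.002], 0],
  [[0, 0, 0], 0],
], newtons=20)

```text
time_s: 43.2
tool_pos: [556.8, -216.8, 139.8]
tcp_rot: [0.003, -0.029, 1.0, -0.001]
contact_force: [-2.6, 0.1, 10.6]
width: 0.557
```

jog_arm([
  [[0.0035, 0, 0.0025], 0],
  [[0.0035, 0, 0.0025], 0],
  [[0.0033, 0, 0.0028], 0],
  [[0, 0, 0], 0],
])

```text
time_s: 43.6
tool_pos: [546.8, -216.8, 132.6]
tcp_rot: [0.003, -0.029, 1.0, -0.001]
contact_force: [-2.5, 0.7, 13.3]
width: 0.557
```

jog_arm([
  [[0.003, 0, 0.003], 0],
  [[0.003, 0, 0.003], 0],
  [[0.003, 0, 0.003], 0],
  [[0.0028, 0, 0.0034], 0],
  [[0, 0, 0], 0],
])

```text
time_s: 44.1
tool_pos: [533.9, -217.6, 119.0]
tcp_rot: [0.002, -0.029, 1.0, -0.0]
contact_force: [-2.4, 0.7, 8.9]
width: 0.554
```

jog_arm([
  [[0.0027, 0, 0.0036], 0],
  [[0.0022, 0, 0.0035], 0],
  [[0.001, 0, 0.002], 0],
  [[0, 0, 0], 0],
])

```text
time_s: 44.5
tool_pos: [527.9, -218.0, 109.7]
tcp_rot: [0.002, -0.029, 1.0, -0.0]
contact_force: [-1.0, 0.6, 8.6]
width: 0.558
```

```bash
python3 look.py ae tray;python3 plan.py
```

```text
t 44.6 pos [ 527.9 -218.   109.7] yaw -3.0832 F [-1.3 -0.3  8.9] w 0.556 j [ 0.88  0.66 -0.81  2.01  0.7   0.76  1.27]
```

View pics/v_ae.png

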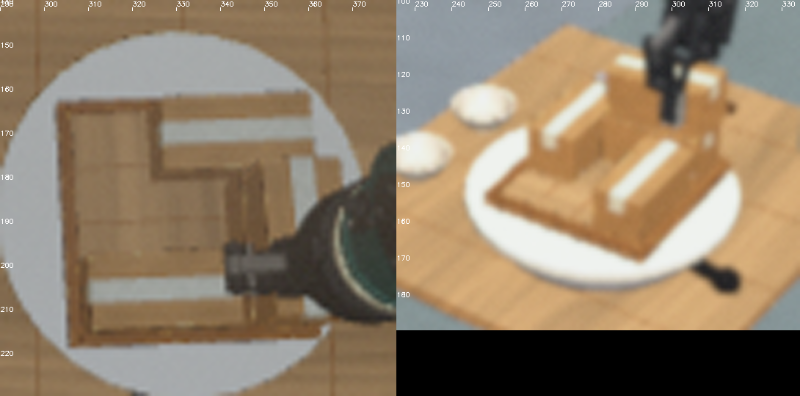

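jog_arm([
  [[0, 0, 0], 0],
  [[0, 0, 0], 0],
], grip=0.35)

```text
time_s: 44.8
tool_pos: [526.1, -218.7, 108.0]
tcp_rot: [0.0, -0.029, 1.0, -0.0]
contact_force: [1.3, 0.5, -0.9]
width: 0.65
```

jog_arm([
  [[0, 0, -0.001], 0],
  [[0, 0, 0], 0],
  [[0, 0, 0], 0],
  [[0, 0, -0.005], 0],
  [[0, 0, -0.015], 0],
  [[0, 0, -0.015], 0],
  [[0, 0, 0], 0],
], grip=1, newtons=50)

```text
time_s: 45.5
tool_pos: [528.2, -218.6, 146.8]
tcp_rot: [0.003, -0.029, 1.0, -0.001]
contact_force: [0.2, -0.6, -1.0]
width: 0.556
```

```bash
python3 look.py af tray;python3 plan.py
```

```text
t 45.6 pos [ 526.4 -218.7  144.8] yaw -3.0844 F [ 0.3 -0.7 -2.4] w 0.556 j [ 0.91  0.62 -0.85  1.99  0.64  0.82  1.32]
```

View pics/v_af.png

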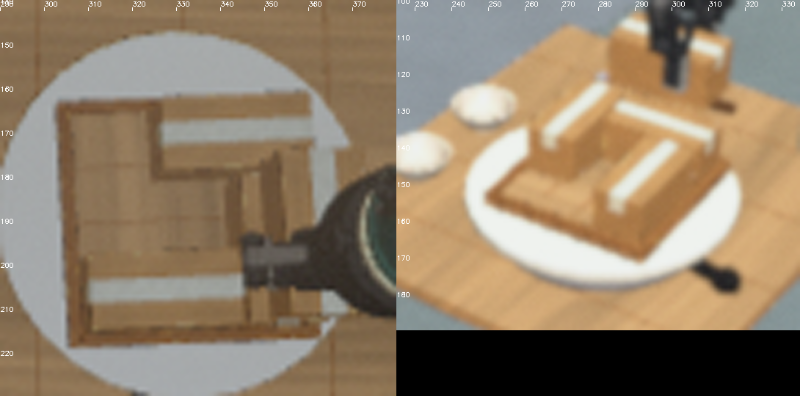

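```bash
python3 plan.py 579.1,-112.4,145,-3.0838,5
```

```text
t 45.6 pos [ 526.4 -218.7  144.8] yaw -3.0844 F [ 0.3 -0.7 -2.4] w 0.556 j [ 0.91  0.62 -0.85  1.99  0.64  0.82  1.32]
579.1,-112.4,145,-3.0838,5 row 0 of 5 [[-0.0117, 0.0206, -0.0], np.float64(-0.0001)]
579.1,-112.4,145,-3.0838,5 row 1 of 5 [[-0.0117, 0.0206, -0.0], np.float64(-0.0001)]
579.1,-112.4,145,-3.0838,5 row 2 of 5 [[-0.0117, 0.0206, -0.0], np.float64(-0.0001)]
579.1,-112.4,145,-3.0838,5 row 3 of 5 [[-0.0117, 0.0206, -0.0], np.float64(-0.0001)]
579.1,-112.4,145,-3.0838,5 row 4 of 5 [[-0.0117, 0.0206, -0.0], np.float64(-0.0001)]
```

jog_arm([
  [[-0.01, 0.015, 0], 0],
  [[-0.015, 0.026, 0], 0],
  [[-0.015, 0.026, 0], 0],
  [[-0.0115, 0.022, 0], 0],
  [[-0.005, 0.01, 0], 0],
  [[-0.002, 0.004, 0], 0],
  [[0, 0, 0], 0],
  [[0, 0, 0], 0],
])

```text
time_s: 46.4
tool_pos: [577.6, -114.2, 143.3]
tcp_rot: [-0.001, -0.028, 1.0, -0.001]
contact_force: [0.1, 0.5, -1.1]
width: 0.555
```

```bash
python3 look.py ag tray;python3 plan.py 579.1,-112.4,75,-3.0838,1
```

```text
t 46.5 pos [ 577.7 -114.1  143.4] yaw -3.0865 F [ 0.5 -0.3 -1. ] w 0.553 j [ 0.7   0.64 -0.84  1.95  0.64  0.84  1.14]
579.1,-112.4,75,-3.0838,1 row 0 of 1 [[-0.0015, 0.0016, 0.0684], np.float64(-0.0027)]
```

View pics/v_ag.png

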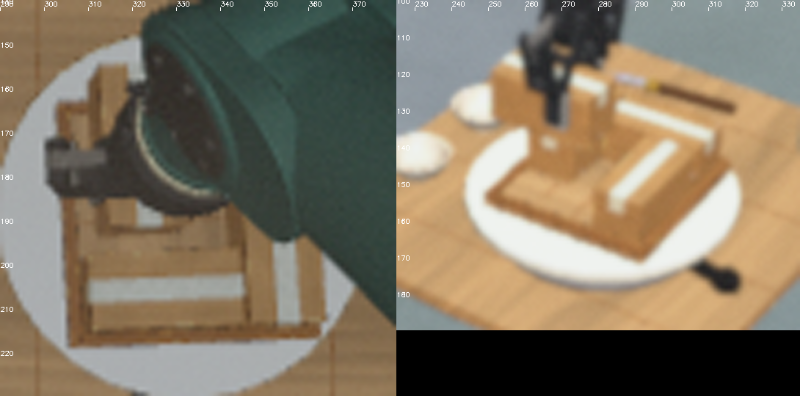

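jog_arm([
  [[-0.001, 0.002, 0.015], -0.003],
  [[0, 0, 0.012], 0],
  [[0, 0, 0.01], 0],
  [[0, 0, 0.004], 0],
  [[0, 0, 0], 0],
])

```text
time_s: 47.0
tool_pos: [578.5, -110.2, 101.6]
tcp_rot: [-0.001, -0.03, 1.0, 0.0]
contact_force: [0.6, 0.0, -0.6]
width: 0.554
```

jog_arm([
  [[0, 0, 0.008], 0],
  [[0, 0, 0.01], 0],
  [[0, 0, 0.008], 0],
  [[0, 0, 0.003], 0],
  [[0, 0, 0], 0],
])

```text
time_s: 47.5
tool_pos: [578.8, -110.2, 73.1]
tcp_rot: [-0.001, -0.03, 1.0, 0.0]
contact_force: [0.5, 0.2, -1.5]
width: 0.555
```

```bash
python3 look.py ah tray;python3 plan.py 579.1,-112.4,75,-3.0838,1
```

```text
t 47.6 pos [ 579.5 -110.1   73.8] yaw -3.0811 F [-0.4  0.5 -2.1] w 0.557 j [ 0.63  0.72 -0.75  1.99  0.75  0.73  1.05]
579.1,-112.4,75,-3.0838,1 row 0 of 1 [[0.0005, -0.0022, -0.0012], np.float64(0.0027)]
```

View pics/v_ah.png

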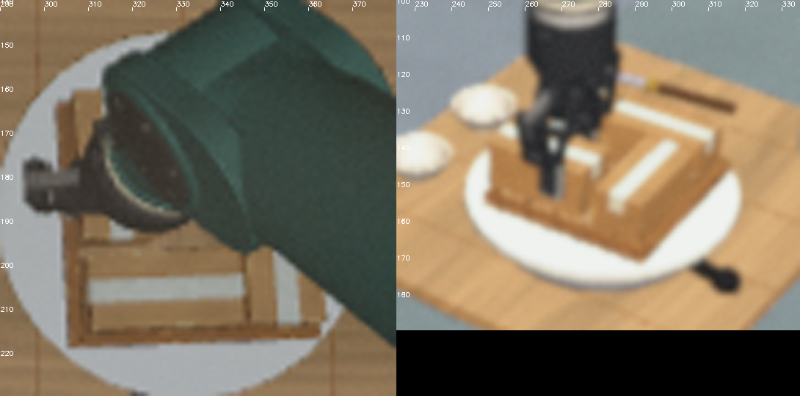

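jog_arm([
  [[0, -0.003, 0], 0.003],
  [[0, -0.003, 0], 0],
  [[0.003, 0, 0], 0],
  [[0.002, 0, 0], 0],
  [[0, 0, 0], 0],
])

```text
time_s: 48.1
tool_pos: [574.0, -116.6, 73.8]
tcp_rot: [-0.0, -0.029, 1.0, -0.0]
contact_force: [0.4, -0.3, -0.9]
width: 0.552
```

jog_arm([
  [[0.0015, 0, 0], 0],
  [[0.0015, 0, 0], 0],
  [[0, 0, 0], 0],
])

```text
time_s: 48.4
tool_pos: [571.4, -116.6, 73.8]
tcp_rot: [-0.0, -0.029, 1.0, 0.0]
contact_force: [0.4, -0.1, -0.8]
width: 0.552
```

jog_arm([
  [[0.0015, 0, 0], 0],
  [[0, 0, 0], 0],
])

```text
time_s: 48.6
tool_pos: [571.1, -116.6, 74.1]
tcp_rot: [0.001, -0.029, 1.0, 0.0]
contact_force: [0.2, 0.1, -1.9]
width: 0.555
```

jog_arm([
  [[0.0015, 0, 0], 0],
  [[0, 0, 0], 0],
])

```text
time_s: 48.8
tool_pos: [570.9, -116.6, 74.5]
tcp_rot: [0.002, -0.029, 1.0, 0.0]
contact_force: [4.3, 0.6, -1.1]
width: 0.553
```

jog_arm([
  [[0.001, 0, 0], 0],
  [[0, 0, 0], 0],
])

```text
time_s: 49.0
tool_pos: [570.9, -116.6, 74.8]
tcp_rot: [0.003, -0.029, 1.0, 0.0]
contact_force: [5.8, -0.3, -1.2]
width: 0.554
```

jog_arm([
  [[-0.0055, 0, 0], 0],
  [[0, 0, 0], 0],
  [[0, 0, 0.003], 0],
  [[0, 0, 0.002], 0],
  [[0, 0, 0], 0],
])

```text
time_s: 49.5
tool_pos: [571.9, -116.7, 68.0]
tcp_rot: [-0.001, -0.029, 1.0, -0.0]
contact_force: [-0.5, 0.7, -2.0]
width: 0.55
```

jog_arm([
  [[0, 0, 0.003], 0],
  [[0, 0, 0.002], 0],
  [[0, 0, 0], 0],
])

```text
time_s: 49.8
tool_pos: [572.8, -116.6, 63.4]
tcp_rot: [-0.0, -0.029, 1.0, -0.0]
contact_force: [-0.2, 0.1, -1.5]
width: 0.557
```

jog_arm([
  [[0, 0, 0.002], 0],
  [[0, 0, 0.001], 0],
  [[0, 0, 0], 0],
])

```text
time_s: 50.1
tool_pos: [573.1, -116.6, 60.6]
tcp_rot: [-0.0, -0.029, 1.0, 0.0]
contact_force: [0.0, 0.1, -2.5]
width: 0.558
```

jog_arm([
  [[0, 0, 0.001], 0],
  [[0, 0, 0.001], 0],
  [[0, 0, 0], 0],
])

```text
time_s: 50.4
tool_pos: [573.2, -116.6, 60.3]
tcp_rot: [-0.0, -0.029, 1.0, -0.001]
contact_force: [-3.7, 0.2, 10.2]
width: 0.551
```

jog_arm([
  [[-0.002, 0, -0.0015], 0],
  [[-0.002, 0.002, 0], 0],
  [[-0.001, 0.002, 0], 0],
  [[0, 0, 0], 0],
])

```text
time_s: 50.8
tool_pos: [574.8, -115.9, 60.5]
tcp_rot: [-0.004, -0.027, 1.0, -0.003]
contact_force: [-8.3, -5.0, 11.9]
width: 0.552
```

jog_arm([
  [[0, 0.001, 0], 0],
  [[0, 0, 0], 0],
])

```text
time_s: 51.0
tool_pos: [574.8, -115.8, 60.5]
tcp_rot: [-0.003, -0.027, 1.0, -0.004]
contact_force: [-8.2, -6.5, 10.6]
width: 0.555
```

jog_arm([
  [[0, 0, -0.0015], 0],
  [[0, 0, 0], 0],
])

```text
time_s: 51.2
tool_pos: [574.8, -114.8, 61.0]
tcp_rot: [-0.003, -0.027, 1.0, -0.002]
contact_force: [-5.0, -4.7, 3.4]
width: 0.558
```

jog_arm([
  [[0, 0.001, 0], 0],
  [[0, 0, 0], 0],
])

```text
time_s: 51.4
tool_pos: [574.9, -114.8, 61.0]
tcp_rot: [-0.003, -0.027, 1.0, -0.003]
contact_force: [-4.6, -6.0, 3.8]
width: 0.556
```

```bash
python3 look.py ai tray;python3 plan.py
```

```text
t 51.5 pos [ 574.8 -114.8   61. ] yaw -3.088 F [-5. -6.  4.] w 0.559 j [ 0.62  0.74 -0.73  2.    0.77  0.72  1.02]
```

View pics/v_ai.png

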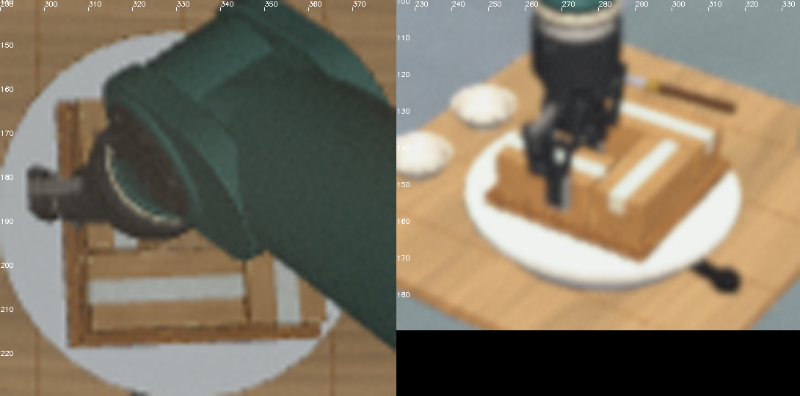

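jog_arm([
  [[0, -0.001, 0], 0],
  [[0.001, -0.002, 0], 0],
  [[0, 0, 0], 0],
  [[0, 0, -0.02], 0],
  [[0, 0, -0.04], 0],
  [[0, 0, -0.04], 0],
  [[0, 0, -0.04], 0],
  [[0, 0, -0.02], 0],
], grip=0.3)

```text
time_s: 52.3
tool_pos: [579.4, -112.1, 225.6]
tcp_rot: [0.003, -0.029, 1.0, 0.0]
contact_force: [0.8, 0.4, -0.3]
width: 0.7
```

jog_arm([
  [[0, 0.025, -0.01], 0],
  [[0, 0.04, 0], 0],
  [[0, 0.04, 0], 0],
  [[0, 0.04, 0], 0],
  [[0, 0.04, 0], 0],
  [[0, 0.04, 0], 0],
  [[0, 0.02, 0], 0],
  [[0, 0, 0], 0],
])

```text
time_s: 53.1
tool_pos: [562.2, 136.8, 232.8]
tcp_rot: [0.001, -0.033, 0.999, 0.002]
contact_force: [0.4, 0.1, -0.3]
width: 0.696
```

```bash
python3 look.py aj tray;python3 plan.py; python3 -c "
from h import *
crop(cv2.imread('pics/top_aj.png'),296,152,370,226,8,'pics/aj_t.png');crop(cv2.imread('pics/side_aj.png'),235,105,325,180,8,'pics/aj_s.png')"
```

```text
t 53.2 pos [562.9 131.4 231.7] yaw -3.0828 F [ 0.7 -0.6 -0.4] w 0.702 j [ 0.35  0.53 -0.93  1.9   0.51  0.97  0.82]
```

View pics/aj_t.png

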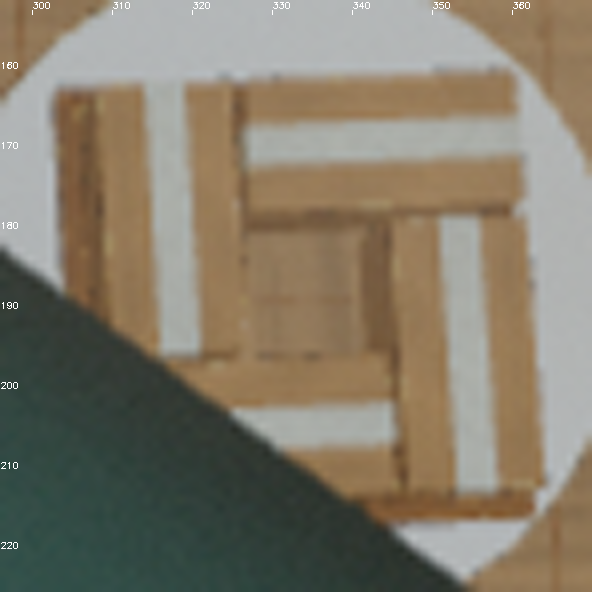

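View pics/aj_s.png

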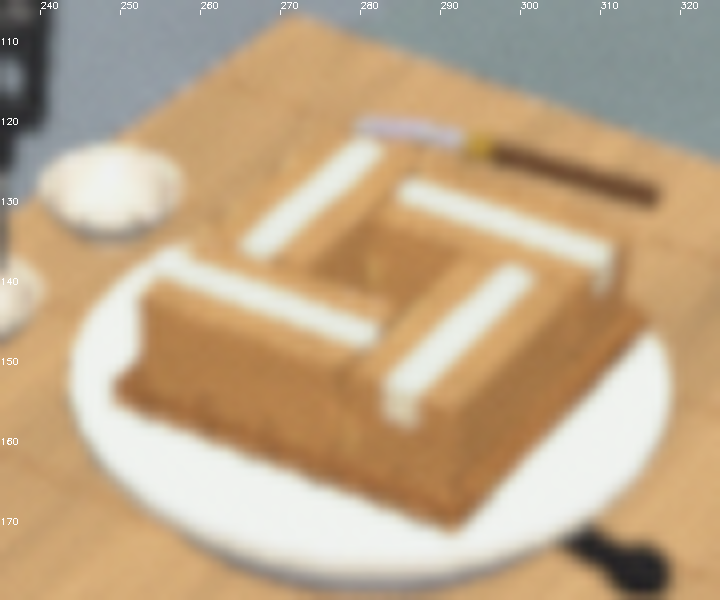

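View pics/top_aj.png

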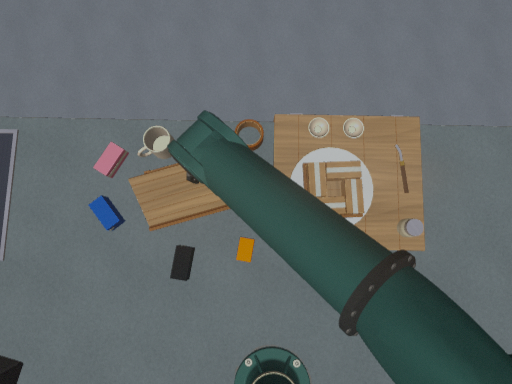

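```bash
python3 -c "
from h import *
a=cv2.imread('pics/top0.png',0).astype(np.float32)
for n,box in (('t',(306,198,344,214)),('aa',(306,198,344,214)),('aj',(330,199,344,208))):
    b=cv2.imread(f'pics/top_{n}.png',0).astype(np.float32);x0,y0,x1,y1=box
    best=min(((np.abs(cv2.warpAffine(a,np.float32([[1,0,dx],[0,1,dy]]),(512,384),flags=cv2.INTER_LINEAR)[y0:y1,x0:x1]-b[y0:y1,x0:x1]).mean()),dx,dy) for dx in np.arange(-2,2.1,.2) for dy in np.arange(-2,2.1,.2))
    print(n,best)
"
```

```text
t (np.float32(4.6773553), np.float64(-0.2000000000000004), np.float64(0.1999999999999993))
aa (np.float32(6.369571), np.float64(-0.2000000000000004), np.float64(0.1999999999999993))
aj (np.float32(13.161706), np.float64(1.9999999999999991), np.float64(-0.2000000000000004))
```

```bash
python3 -c "
from fit import *
x=np.load('fit.npy');im=cv2.imread('pics/top_aj.png')
x0,y0,k=296,152,8
c=cv2.resize(im[y0:226,x0:370],None,fx=k,fy=k,interpolation=cv2.INTER_CUBIC)
for a,b,d,e in((-74,-74,22,-26),(26,-74,74,22),(-22,26,74,74),(-74,-22,-26,74)):
    P=W(A([(a,b,56),(d,b,56),(d,e,56),(a,e,56.)]),x[3:6],62);u=(pj('top',P,x[12:16])-[x0,y0]+.5)*k
    cv2.polylines(c,[u.round().astype(np.int32)],True,(0,0,255),1)
cv2.imwrite('pics/ov.png',c)
"
```

```text
(no output)
```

View pics/ov.png

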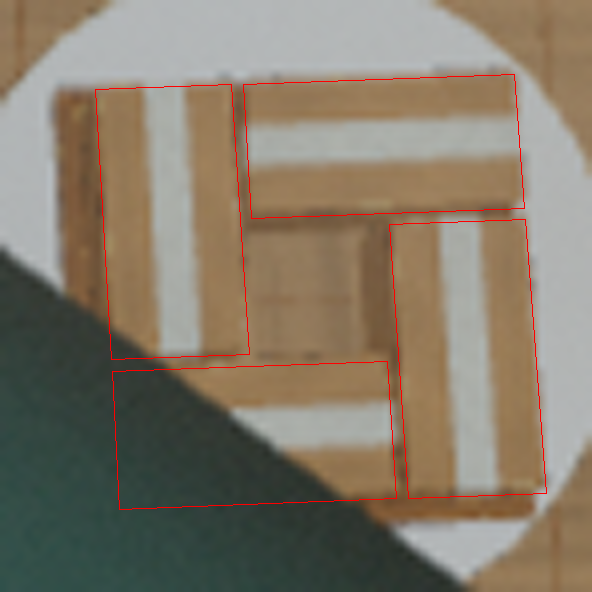

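```bash
python3 -c "
from rig import hand_in,get_state
print(get_state()['time_s'],hand_in())"
```

```text
the job is handed in; nothing more can be done
53.2 None
```

I laid the three cartons from the stand in the other three corners of the tray, in order round it, so the four form a pinwheel round a square opening. The job was handed in at 53.2 s with the gripper open and clear.

**How:** Each carton was gripped on the slope, moved to the tray and turned flat by pressing its low end down. The first two were turned flat on the tray floor. The third was turned flat on top of carton 1 and then lowered into its slot. I pushed each against both rims until the wrist force showed contact (about 5–10 N).

**Last checks that agreed:**
- **Overlay:** Drawing the four home positions over the last top picture matched the new cartons to within about a pixel (2.6 mm).
- **Tray contacts:** Carton 3 had 3.8 mm of travel between carton 0 and the rim, against 4 mm nominal.
- **Everything else:** In the pictures the stand is empty and the bystanders stand where they were.

**What went wrong or disagreed:**
- **Carton 0 was tipped:** While I lowered the first carton, a finger caught carton 0 and tipped it, with the wrist reading about 50 N upward. The limit for the gripper's body pressing on something is 40 N, and I cannot tell whether that limit counts here. I lifted away and carton 0 fell back flat. Comparing pictures puts it within about 0.5 mm of where it started.
- **Carton 0's edge in the overlay:** It looks about 2 mm off towards +y in the last picture, which the contact measurement above contradicts. The last picture comparison along its length was inconclusive, because the arm hid part of it.
- **Finger length:** The fingertips really ended about 20 mm higher than the reported tool point. I found this by touch and corrected for it.

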